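Close a specimen capsule in the hand press

TASK

Put the specimen carrier with the round capsule into the hand press: tip its capsule end in under the lip and lower it flat into the pocket. Then swing the press lever right down to its stop so that the press pushes the cap into the capsule, and let the lever come all the way back up. Do not push the cap in before the carrier is in the press, and leave the other carrier and everything else on the table where it is.

Things in the scene. Friction and masses are not known exactly. Their poses are not given: they have to be found in the camera images.
- carrier_rib (a point): Centre of the upright grip rib (42 long x 14 wide x 40 mm tall) of the carrier to be pressed. The carrier is a grey plastic plate 170 x 80 x 8 mm, about 0.24 kg, lying flat. This point is 28 mm above the plate's underside and 58 mm from its middle (27 mm from its near end). Axes: x along the plate's length from rib to capsule, y across (the rib's 14 mm), z up.
- carrier_mid (a point): The same carrier: middle of the plate's underside, same axes. On the plate, 34 mm from here along +x, stands the white round capsule: a ring 54 mm across and 14 mm tall, with a round white cap 41 mm across standing 8 mm proud of it.
- cap (a joint): How far the capsule's cap has been pushed in, in m: 0 = standing 8 mm proud, 0.008 = flush. The press at its stop pushes it in by about 5 mm, which closes it. It moves by stiff friction (7 N) and stays where it is pushed.
- spare_rib (a point): Centre of the grip rib of the other carrier: same plate and rib, but with a square white block (56 x 56 x 16 mm) in place of the round capsule. Leave it alone. The two carriers lie one left and one right of the press, in either order.
- pocket (a point): Centre of the floor of the pocket in the fixed grey press (base 215 x 230 mm); 12 mm above the table. x runs from the near end to the lip end, away from the robot; y left, z up. Pocket 174 long (x) x 86 mm wide, rims 8 mm high at near end and sides; at the far end a wall (x = +87 mm) with a lip.
- lip (a point): Middle of the lip's lower free edge, at the pocket's far end, 14 mm above the pocket floor; the lip overhangs the pocket by 14 mm and is 6 mm thick. The carrier lies with its capsule end under the lip, rib at the near end. It gets in only tilted, capsule end low: 5 to 11 degrees works.
- lever (a joint): Angle of the press lever in rad: 0 = at rest, standing up at 60 degrees above level; 1.05 = at its stop, level. A spring and damper return it: about 2 N at right angles to the lever at the bar when up, 3 N when down, and some 5 N more while the cap is being pushed. The hinge cheeks are 90 mm tall, and a presser foot hangs 38 mm from the arm, 140 mm from the hinge.
- lever_bar (a point): On the axis of the lever's black round hand bar, 22 mm in diameter, level along the pocket's x; it reaches from 50 mm short of this point to 40 mm beyond it. It moves with the lever, from about 290 mm above the table over the pocket down to 75 mm above it on the left of the pocket.
- lever_hinge (a point): Hinge of the lever, on the right of the pocket: 34 mm along pocket x, -140 mm along y, 75 mm above the table. The hinge line runs along pocket x. The lever arm, 16 mm square, lies in the plane 34 mm along pocket x (over the capsule); the bar's axis is 250 mm from the hinge line, its listed point 40 mm farther along x than the arm.
- jar: Clear jar, 58 mm across, 75 mm tall, standing; origin at the underside.
- beaker: Clear plastic cup, 66 mm across, 85 mm tall, standing; origin at the underside.
- dish: Flat clear dish, 92 mm across, 16 mm tall; origin at the underside.
- bottle: White bottle, 64 mm across, 170 mm tall, standing; origin at the underside.
- tub: White tub, 84 mm across, 70 mm tall, standing; origin at the underside.
- scoop: White plastic spatula, 150 mm long, lying flat along its x.
- carrier: The whole of the same carrier: origin at the middle of the plate's underside, same axes.
There are look-alikes about, which are no part of the job. Leave any pink or purple look-alike of the carrier alone.

How it is judged:
By the outcome, as a careful person would: the job done as asked, in the order asked, and still so for the second after the job is handed in, with the robot touching nothing.
It also fails if it takes over 70 s, if anything falls off the work surface, if the arm or the gripper's body presses on something with over 40 N, if the wrist force passes 120 N, or if a joint passes its speed limit or range.

ROBOT

A 6-joint arm with a two-finger parallel gripper is mounted at the origin on the work surface. World frame = base frame: x ahead of the robot, y to its left, z up, the work surface at z = 0. Lengths are in m, angles in degrees, forces in N, time in s.
With the tool pointing down it reaches from about 0.3 to 0.75 m from the base axis. Payload 8.5 kg.
Tool frame: the origin (TCP) lies on the centre line of the jaws, within the pads' length; the fingertips stand 22 mm ahead of it and the grasp point (between the pads) lies 3 mm ahead of it (env.tip_reach is the distance from the TCP to the fingertips, in m); y points along the fingers, z is the direction in which the jaws open and shut, and the axes are right-handed (so a half turn about y gives the same grasp; the last joint's range is limited). The gripper opens to 85 mm and grips with 20 to 120 N. Pads are 22 mm wide; open, the fingers measure 114 mm over their backs; the gripper's body (76 mm by 85 mm) begins 54 mm behind the grasp point. The pads swing forward as they close: fully open they stand 13 mm farther back than shut.
Start: joints at [63.868, 21.807, 74.336, -0, 83.858, -12.336], TCP at [0.131, 0.534, 0.253] pointing down, gripper open.
Joint ranges: [-178.18, 178.18], [-50.72, 133.34], [12.68, 142.11], [-81.47, 261.47], [9.98, 163.14], [-165.26, 165.26]. Speed limits (degrees/s): [136.94, 136.94, 180, 180, 180, 180].

INTERFACE

Orientations are given as a 3x3 rotation matrix whose columns are the frame's x, y, z axes.
In Python, from rig import env, get_image gives the robot as it stands. The module is installed in compiled form; this text tells all that it offers.
- The arm moves only by the tool carry_out, never from a script. Its argument "targets" is a list that holds one entry, the list of rows, each a list of 7 numbers: the closure, from 0 (fully open) to 1 (shut), then the shift along the world's x, y, z in mm, then the turn, a rotation vector about the world's x, y, z in degrees. In form: [[[claw, dx, dy, dz, ax, ay, az], ...]]. A call has 1 to 20 rows; each row is the pose to reach, as a shift and turn from the pose commanded when the call began; what a row does not reach only later rows make up. A row lasts 1/12 s, in which the tool goes at most 41.7 mm and 7.16 degrees, less where a joint would pass 70% of its speed; a pose out of reach is approached as far as the arm can. A call with a gripper value outside its range is refused whole. The fingers move at their own pace and stop on an object; "squeeze" is the grip in N (left out, the last holds). Time passes only in rows, so rows that repeat a pose let the fingers close. It gives the time, the measured TCP pose, the force and the opening at its end, in the units of the state.
- env.observe(): the state, without advancing time (a new reading comes with each control period).
- get_image(name): name is "scene" or "top" or "wrist"; returns a dict with "img" (480x640x3 uint8, red, green, blue), "fx", "fy", "cx", "cy" (pixels), "rvec" (rotation vector, rad) and "tvec" (3), from world to camera coordinates, as OpenCV has them. Camera axes: x right, y down, z forward; pixel columns grow to the right and rows downward; lengths in m; the calibration is good to about 2 mm. A picture is of the moment at which its call begins. There is no depth.
- env.close_job(): hands the job in, once; it reports no verdict.
The state is a dict: "time_s": time; "q": joint angles; "qvel": joint speeds; "joint_efforts": joint torques, N m; "position": TCP position; "tool_rot": TCP orientation; "ft_force": force on the tool from outside, world axes, zero at the start; "wrist_torque": the same for the moment, N m; "grip_width": finger opening in m.
Only numpy, scipy, OpenCV 4.12 (cv2) and the standard library are available. Lean on these libraries where they do the work, as an engineer would, in place of code of your own. Each camera call takes 0.05 s, during which the arm holds its last target.

## Working session

There is one attempt and no reset: what is moved stays moved. The work goes in short steps, Python scripts to look and compute and a tool call to move; the robot and the scene stay as the last step left them, time stands still between calls to the robot, and variables do not carry over. Pictures are saved under pics/ and viewed, and the job is handed in when it is done.

Besides the shell and the picture viewer there is one more tool, called after ">>>" by a JSON object that holds its "name" and its "arguments", one argument or row to a line. carry_out: Moves the arm, as the interface text tells. Its arguments: {"type":"object","properties":{"targets":{"type":"array"},"squeeze":{"type":"number"}},"required":["targets"]}

```bash
ls; mkdir -p pics; python3 - <<'E'
from rig import env,get_image
import cv2
for n in ["scene","top","wrist"]:
    d=get_image(n); cv2.imwrite(f"pics/a_{n}.png",d["img"][:,:,::-1]); print(n,d["fx"],d["cx"],d["cy"],d["rvec"],d["tvec"])
s=env.observe(); print(s, env.tip_reach)
E
```

```text
pics
scene 485.52615378410763 322.2540545272301 242.20292486638616 [ 0.87578511  2.42426965 -1.18103891] [ 0.48991708 -0.01649435  1.40633089]
top 540.7259398875856 311.7150842434576 252.57458440411182 [ 2.18577028 -2.20900976  0.0551929 ] [-0.09784795  0.5271968   1.41334618]
wrist 334.4898831192998 320.8425722100088 243.21586361753174 [-2.25318427 -1.76674542 -0.29562522] [-0.54826939 -0.04325343  0.38119099]
{'time_s': 0.15, 'q': array([ 6.38689624e+01,  2.18335013e+01,  7.43717671e+01, -2.23117323e-03,
        8.38574519e+01, -1.23358852e+01]), 'qvel': array([-0.00773361, -0.05830727, -0.12834773, -0.03527693, -0.0569349 ,
       -0.04484606]), 'joint_efforts': array([ 2.09597674e-03, -4.48626995e+01, -2.31346071e+01, -1.75821497e-04,
        3.82177896e-03, -3.10684777e-05]), 'position': array([0.13107351, 0.53395458, 0.2528584 ]), 'tool_rot': array([[ 9.71155413e-01, -4.47362913e-04,  2.38446984e-01],
       [-2.38447323e-01, -9.99840454e-04,  9.71154918e-01],
       [-1.96049752e-04, -9.99999400e-01, -1.07767296e-03]]), 'ft_force': array([-0.70603949, -0.15756571, -0.2847072 ]), 'wrist_torque': array([ 0.00682037,  0.032795  , -0.00326392]), 'grip_width': 0.08538738931543619} 0.022
```

View pics/a_scene.png

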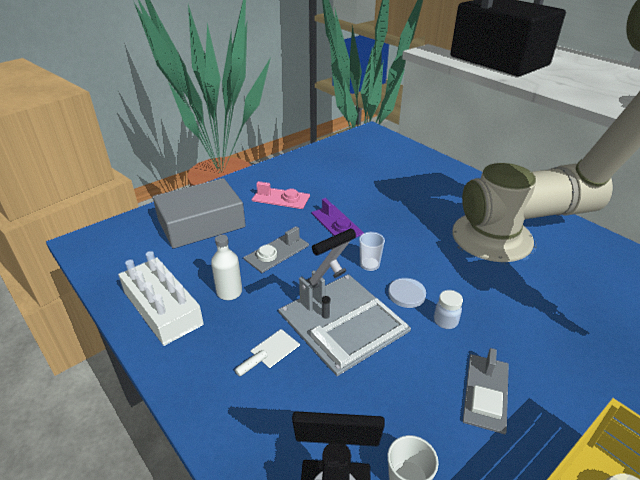

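View pics/a_top.png

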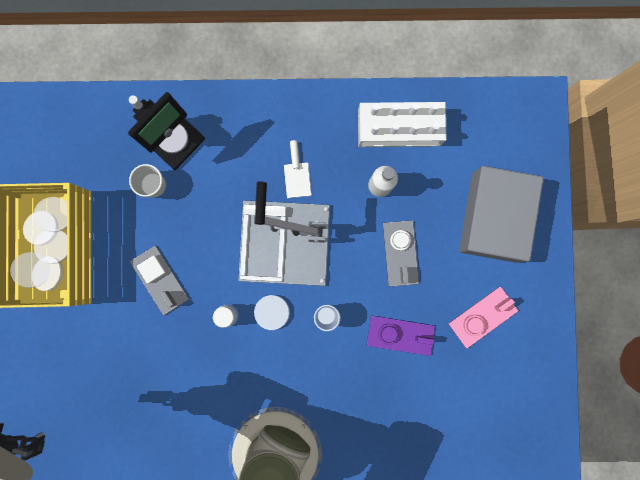

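View pics/a_wrist.png

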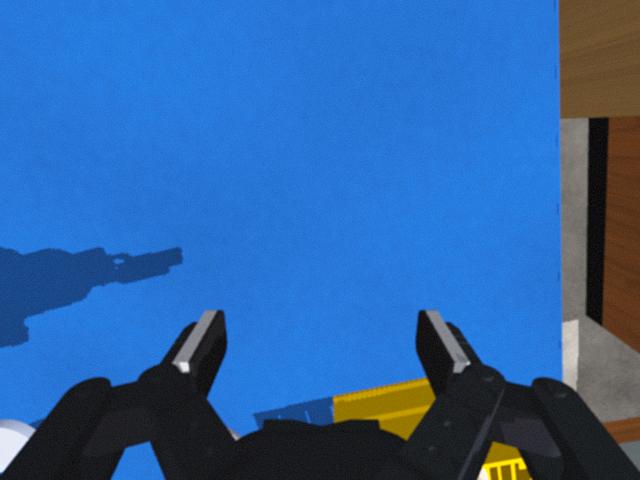

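The grey carrier at top (400,252) has the round capsule at (401,240). The grey one at (160,280) has a square block, so it is the spare. The pink (484,318) and purple (402,336) ones are look-alikes. I'll confirm with enlarged crops.

```bash
cat > h.py <<'E'
import cv2,numpy as np
from rig import env,get_image
def cam(n):
    d=get_image(n); d["K"]=np.array([[d["fx"],0,d["cx"]],[0,d["fy"],d["cy"]],[0,0,1]]);d["R"]=cv2.Rodrigues(np.array(d["rvec"],float))[0];d["t"]=np.array(d["tvec"],float);return d
def ray(d,p,z):
    c=-d["R"].T@d["t"]; v=d["R"].T@np.linalg.inv(d["K"])@np.array([p[0],p[1],1.]); return c+v*(z-c[2])/v[2]
def proj(d,X):
    x=d["K"]@(d["R"]@np.array(X,float)+d["t"]); return x[:2]/x[2]
def tri(d1,p1,d2,p2):
    P=[d["K"]@np.c_[d["R"],d["t"]] for d in(d1,d2)]
    X=cv2.triangulatePoints(P[0],P[1],np.array(p1,float).reshape(2,1),np.array(p2,float).reshape(2,1)); return (X[:3]/X[3]).ravel()
E
python3 - <<'E'
from h import *
t=cam("top");s=cam("scene")
a=t["img"][200:300,350:450]; b=t["img"][170:300,230:340]
A=cv2.resize(a,(400,400),interpolation=cv2.INTER_CUBIC);B=cv2.resize(b,None,fx=400/110,fy=400/110,interpolation=cv2.INTER_CUBIC)[:520]
B=cv2.resize(t["img"][190:290,230:330],(400,400),interpolation=cv2.INTER_CUBIC)
cv2.imwrite("pics/b_crop.png",np.hstack([A,B])[:,:,::-1])
c=cv2.resize(s["img"][220:380,240:420],(720,640),interpolation=cv2.INTER_CUBIC)[:600]
cv2.imwrite("pics/b_s.png",c[:,:,::-1])
print(-t["R"].T@t["t"],-s["R"].T@s["t"])
for p in [(401,240),(408,272),(325,230),(262,185),(240,283),(328,285),(328,205),(243,203)]: print(p,ray(t,p,0.02).round(3))
E
```

```text
[ 0.45658776 -0.10100182  1.43749238] [1.09828424 0.54100536 0.84802259]
(401, 240) [ 0.556 -0.338  0.02 ]
(408, 272) [ 0.472 -0.355  0.02 ]
(325, 230) [ 0.585 -0.139  0.02 ]
(262, 185) [0.706 0.026 0.02 ]
(240, 283) [0.448 0.085 0.02 ]
(328, 285) [ 0.44  -0.145  0.02 ]
(328, 205) [ 0.651 -0.148  0.02 ]
(243, 203) [0.659 0.076 0.02 ]
```

View pics/b_crop.png

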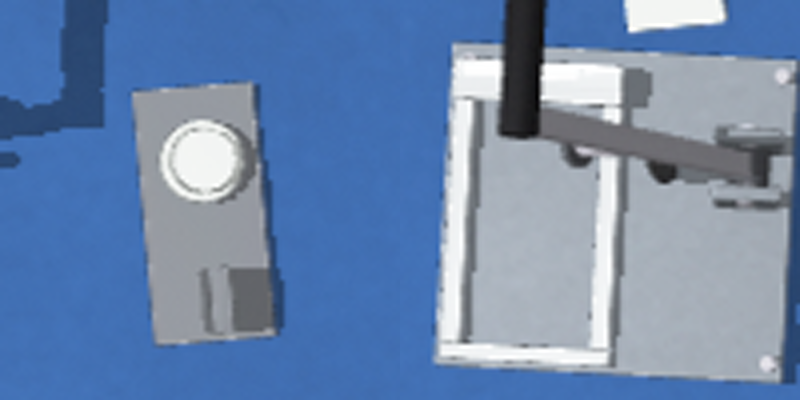

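View pics/b_s.png

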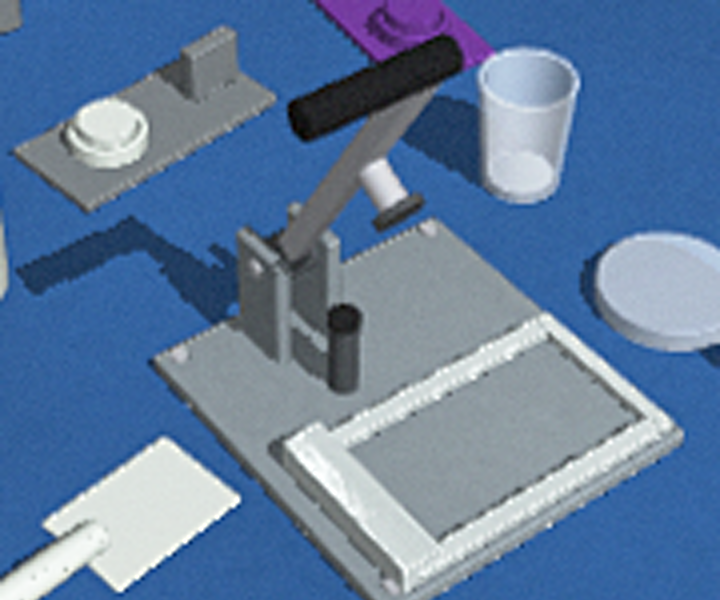

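Confirmed: the crop shows the grey carrier with the round white capsule, not pink or purple. Next I measure corners by masks and edges.

```bash
python3 - <<'E'
from h import *
t=cam("top");im=t["img"];hsv=cv2.cvtColor(im,cv2.COLOR_RGB2HSV)
notblue=((hsv[...,1]<110)).astype(np.uint8)
def comp(x0,y0,x1,y1,m):
    mm=np.zeros_like(m);mm[y0:y1,x0:x1]=m[y0:y1,x0:x1]
    c=max(cv2.findContours(mm,cv2.RETR_EXTERNAL,cv2.CHAIN_APPROX_NONE)[0],key=cv2.contourArea);return c
c=comp(375,210,430,295,notblue)
r=cv2.minAreaRect(c);b=cv2.boxPoints(r);print("carrier px",r,b.round(1).tolist())
P=np.array([ray(t,p,.008) for p in b]);print(P.round(4));print("mid",P.mean(0).round(4),[np.linalg.norm(P[i]-P[i-1]).round(4) for i in range(4)])
W=(hsv[...,1]<60)&(hsv[...,2]>215)
c2=comp(380,225,420,262,W.astype(np.uint8));m=cv2.minEnclosingCircle(c2);print("caps",m,ray(t,m[0],.018))
# base
crop=lambda x,y:(230+(x+.5)/4-.5,190+(y+.5)/4-.5)
for n,z,pts in [("base",.012,[(453,44),(798,62),(782,382),(435,363)]),("rimouter",.020,[(435,362),(610,366)]),("rimtop inner",.020,[(475,100),(467,340),(605,110),(590,345)])]:
    Q=np.array([ray(t,crop(*p),z) for p in pts]);print(n,Q.round(4).tolist())
    print([np.linalg.norm(Q[i]-Q[i-1]).round(4) for i in range(len(Q))])
B=cv2.resize(im[195:290,235:295],None,fx=8,fy=8,interpolation=cv2.INTER_CUBIC)[:600+160]
cv2.imwrite("pics/c_p.png",B[160:760,:,::-1])
np.set_printoptions(linewidth=200)
print("row 250",hsv[250,236:292,2]);print(hsv[270,236:292,2]);print("row265 car",hsv[275,385:422,2]);print("col",hsv[262:292,262,2])
E
```

```text
carrier px ((400.63934326171875, 253.03282165527344), (64.09930419921875, 30.782150268554688), 84.80557250976562) [[382.3999938964844, 222.5], [413.1000061035156, 219.6999969482422], [418.8999938964844, 283.6000061035156], [388.20001220703125, 286.29998779296875]]
[[ 0.6043 -0.2919  0.008 ]
 [ 0.6109 -0.3735  0.008 ]
 [ 0.4415 -0.3854  0.008 ]
 [ 0.435  -0.3044  0.008 ]]
mid [ 0.5229 -0.3388  0.008 ] [np.float64(0.1697), np.float64(0.0818), np.float64(0.1698), np.float64(0.0813)]
caps ((399.8658447265625, 239.6219482421875), 9.88801097869873) [ 0.55756617 -0.33576032  0.018     ]
base [[0.6632, -0.1875, 0.012], [0.6488, -0.416, 0.012], [0.4372, -0.401, 0.012], [0.4522, -0.1728, 0.012]]
[np.float64(0.2116), np.float64(0.229), np.float64(0.2121), np.float64(0.2287)]
rimouter [[0.4528, -0.1724, 0.02], [0.449, -0.287, 0.02]]
[np.float64(0.1146), np.float64(0.1146)]
rimtop inner [[0.6248, -0.201, 0.02], [0.467, -0.1936, 0.02], [0.6173, -0.2865, 0.02], [0.4629, -0.2741, 0.02]]
[np.float64(0.1777), np.float64(0.158), np.float64(0.1767), np.float64(0.1549)]
row 250 [183 182 182 183 190 195 237 243 244 248 161 117 123 180 192 191 190 189 190 191 191 189 190 191 192 192 190 190 191 191 189 188 189 189 186 185 184 187 186 187 188 190 190 237 243 244 244 164 121
 122 178 189 186 186 187 187]
[182 183 183 194 234 243 245 244 242 162 119 120 177 189 191 192 192 193 191 189 188 190 189 189 188 189 190 192 192 192 189 188 188 188 190 189 189 188 186 188 191 202 241 245 246 244 161 119 120
 179 190 189 189 190 188 187]
row265 car [180 178 147 158 162 162 163 163 163 163 163 163 163 162 162 143 121 109 157 164 162 159 159 108 101 105 105 105 104 105 105 105 108 112 114 113 168]
col [190 190 191 191 188 189 192 190 190 190 189 190 192 190 169 242 246 246 156 192 156 180 182 181 182 182 183 181 180 180]
```

View pics/c_p.png

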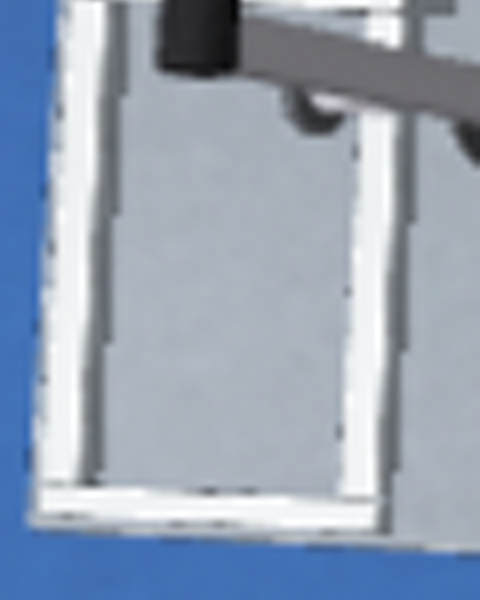

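```bash
cat > press.py <<'E'
from h import *
def measure(t):
    V=cv2.cvtColor(t["img"],cv2.COLOR_RGB2HSV)[...,2].astype(float)
    L=[];R=[]
    for r in range(240,275):
        x=np.arange(246,252)-(r-240)*0.05
        # left inner: last crossing from white to dark between 240..255
        row=V[r]; 
        w=[c for c in range(240,256) if row[c]>=205 and row[c+1]<205][-1]
        L.append((w+(row[w]-205)/(row[w]-row[w+1]),r))
        w=[c for c in range(268,285) if row[c]<215 and row[c+1]>=215][0]
        R.append((w+(215-row[w])/(row[w+1]-row[w]),r))
    N=[]
    for c in range(250,274):
        col=V[:,c]; w=[r for r in range(268,285) if col[r]<215 and col[r+1]>=215][0]
        N.append((c,w+(215-col[w])/(col[w+1]-col[w])))
    f=lambda A:np.array([ray(t,p,.02)[:2] for p in A])
    return f(L),f(R),f(N)
E
python3 - <<'E'
from press import *
t=cam("top");L,R,N=measure(t)
def fit(P): 
    vx,vy,x,y=cv2.fitLine(P.astype(np.float32),cv2.DIST_HUBER,0,.001,.001).ravel(); return np.array([vx,vy]),np.array([x,y])
for A in (L,R,N):
    d,p=fit(A); print(d,p,np.degrees(np.arctan2(d[1],d[0])))
crop=lambda x,y:(230+(x-400+.5)/4-.5,190+(y+.5)/4-.5)
Q=np.array([ray(t,crop(*p),.012) for p in [(453,44),(798,62),(782,382),(435,363)]]);print(Q.round(4).tolist(),[np.linalg.norm(Q[i]-Q[i-1]).round(4) for i in range(4)])
e=[Q[0]-Q[3],Q[1]-Q[2],Q[0]-Q[1],Q[3]-Q[2]];print([np.degrees(np.arctan2(v[1],v[0])).round(2) for v in e])
dl,pl=fit(L);dr,pr=fit(R);dn,pn=fit(N)
d=(dl*np.sign(dl[0])+dr*np.sign(dr[0])); th=np.arctan2(d[1],d[0])
base=[np.degrees(np.arctan2(e[0][1],e[0][0])),np.degrees(np.arctan2(e[1][1],e[1][0])),np.degrees(np.arctan2(e[2][1],e[2][0]))-90,np.degrees(np.arctan2(e[3][1],e[3][0]))-90]
print("yaw rim",np.degrees(th),"base",base)
th=np.radians((np.degrees(th)+np.mean(base))/2)
ux=np.array([np.cos(th),np.sin(th)]);uy=np.array([-ux[1],ux[0]])
yl=np.median(L@uy);yr=np.median(R@uy);xn=np.median(N@ux)
print("width",yl-yr); pc=ux*(xn+.087)+uy*(yl+yr)/2
print("pocket",pc,np.degrees(th))
h=pc+ux*.034-uy*.14;print("hinge",h,proj(t,[*h,.075]))
for a in (0,1.05):
    ang=np.pi/3-a
    b=pc+ux*.074+uy*(-.14+.25*np.cos(ang));B=[*b,.075+.25*np.sin(ang)];print("bar",np.round(B,4),proj(t,B))
lip=pc+ux*(.087-.014);print("lip upper edge px",proj(t,[*lip,.032]),proj(t,[*(lip+uy*.043),.032]))
s=cam("scene");o=s["img"].copy()
def P(x,y,z):
    q=pc+ux*x+uy*y; return [q[0],q[1],z]
pts=[P(-.087,.043,.012),P(-.087,-.043,.012),P(.073,.043,.032),P(.073,-.043,.032),P(.034,-.14,.075),P(.024,-.015,.075+.125*3**.5)[:0] or P(.074,-.015,.075+.125*3**.5)]
o=cv2.resize(o[220:380,240:420],(720,640),interpolation=cv2.INTER_CUBIC)
for X in pts:
    q=(proj(s,X)-[240,220])*4; cv2.circle(o,tuple(int(v) for v in q),4,(255,0,0),1)
cv2.imwrite("pics/d.png",o[:600,:,::-1])
E
```

```text
[ 0.998397   -0.05659933] [0.51865315 0.0716368 ] -3.2446365
[ 0.99811876 -0.06131   ] [ 0.515119   -0.01497527] -3.5150082
[0.0560183 0.9984297] [0.46489653 0.0292686 ] 86.788704
[[0.666, 0.0776, 0.012], [0.6516, -0.1509, 0.012], [0.44, -0.1378, 0.012], [0.4549, 0.0904, 0.012]] [np.float64(0.2114), np.float64(0.229), np.float64(0.212), np.float64(0.2287)]
[np.float64(-3.46), np.float64(-3.54), np.float64(86.4), np.float64(86.26)]
yaw rim -3.3798223 base [np.float64(-3.4629883761369853), np.float64(-3.544210825229688), np.float64(-3.6015288596864394), np.float64(-3.737126170859767)]
width 0.08662611078313064
pocket [0.55184754 0.02620139] -3.4831429060795647
hinge [ 0.57727905 -0.11560566] [316.35088634 231.11650212]
bar [0.6248 0.0067 0.2915] [259.70713905 200.51563019]
bar [0.6324 0.1315 0.0743] [218.56662013 210.47393414]
lip upper edge px [263.38018987 215.01386582] [246.93434525 214.1891908 ]
```

View pics/d.png

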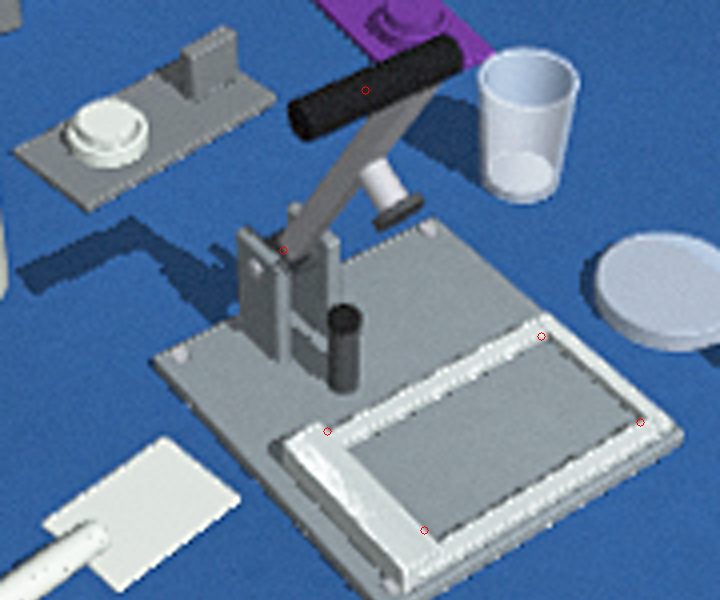

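```bash
cat > geo.py <<'E'
from h import *
from scipy.spatial.transform import Rotation as Ro
PC=np.array([.5518,.0262]);TH=-3.48
CM=np.array([.5229,-.3388]);CY=4.1
def tool(yaw,tilt):  # tilt + = leaning forward(capsule-end-low rotation), about local y
    base=np.array([[1,0,0],[0,0,1],[0,-1,0]],float) # cols x=(1,0,0), y=(0,0,-1), z=(0,1,0)
    return (Ro.from_euler('z',yaw,degrees=True)*Ro.from_euler('y',tilt,degrees=True)).as_matrix()@base
def rel(Rc,R): return Ro.from_matrix(R@Rc.T).as_rotvec(degrees=True)
def loc(c,yaw,x,y):
    a=np.radians(yaw);return c+np.array([np.cos(a)*x-np.sin(a)*y,np.sin(a)*x+np.cos(a)*y])
E
python3 - <<'E'
from geo import *
w=cam("wrist");s=env.observe()
print("wristcam in tool frame",s["tool_rot"].T@(-w["R"].T@w["t"]-s["position"]))
t=cam("top");V=t["img"]
rib=loc(CM,CY,-.058,0);print("rib",rib)
T=tool(CY,-15);print(T)
print("turn",rel(s["tool_rot"],T))
for z in (.048,): print([proj(t,[*loc(CM,CY,-.058+a,b),z]).round(1).tolist() for a,b in((-.021,-.007),(-.021,.007),(.021,.007),(.021,-.007))])
p=np.r_[rib,.034]-.003*T[:,1];print("TCP grasp",p,"shift",1000*(p-s["position"]))
c=cv2.resize(t["img"][260:290,390:425],None,fx=16,fy=16,interpolation=cv2.INTER_CUBIC)
for a,b in((-.021,-.007),(-.021,.007),(.021,.007),(.021,-.007)):
    q=(proj(t,[*loc(CM,CY,-.058+a,b),.048])-[390,260]+.5)*16; cv2.circle(c,tuple(int(v) for v in q),4,(255,0,0),1)
cv2.imwrite("pics/e.png",c[:,:,::-1])
E
```

```text
wristcam in tool frame [-0.08379841 -0.12060404 -0.00101872]
rib [ 0.46504843 -0.34294685]
[[ 9.63453812e-01  2.58156671e-01 -7.14974443e-02]
 [ 6.90612280e-02  1.85049003e-02  9.97440783e-01]
 [ 2.58819045e-01 -9.65925826e-01 -3.46944695e-18]]
turn [ -1.26649231 -15.0080526   17.7950561 ]
[[408.7, 282.6], [403.3, 283.1], [401.8, 266.8], [407.2, 266.3]]
TCP grasp [ 0.46427396 -0.34300237  0.03689778] shift [ 333.10957054 -877.09001491 -216.37671525]
```

View pics/e.png

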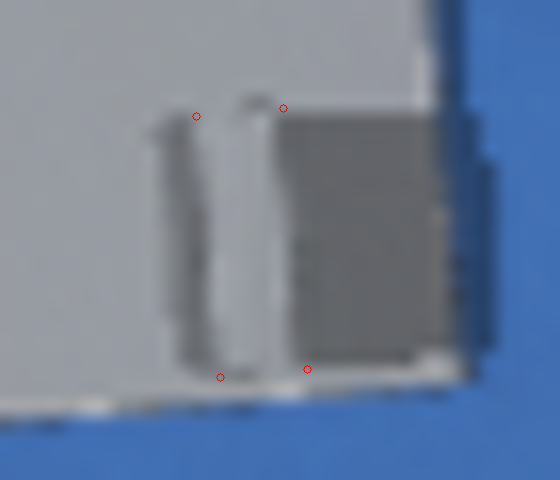

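The rib outline projects onto the seen rib within about 1 mm. Moving over the carrier.

>>> {"name": "carry_out", "arguments": {
  "targets": [
    [[0, 13, -34, 0, 0, -1, 1], [0, 26, -68, 0, 0, -2, 2], [0, 39, -102, 0, 0, -3, 4], [0, 52, -136, 0, -0.5, -4, 5], [0, 65, -170, 0, -0.5, -5, 6], [0, 78, -204, 0, -0.5, -6, 8], [0, 91, -238, 0, -0.7, -8, 10], [0, 104, -272, 0, -0.9, -10, 12], [0, 117, -306, 0, -1, -12, 14], [0, 130, -340, 0, -1.1, -13, 16], [0, 143, -374, 0, -1.3, -15, 17.8], [0, 156, -408, 0, -1.3, -15, 17.8], [0, 169, -442, 0, -1.3, -15, 17.8], [0, 182, -476, 0, -1.3, -15, 17.8], [0, 195, -510, 0, -1.3, -15, 17.8], [0, 208, -544, 0, -1.3, -15, 17.8], [0, 221, -578, 0, -1.3, -15, 17.8], [0, 234, -612, -10, -1.3, -15, 17.8], [0, 247, -646, -20, -1.3, -15, 17.8], [0, 260, -680, -30, -1.3, -15, 17.8]]
  ],
  "squeeze": 60
}}

```text
time_s: 2.17
position: [0.3914, -0.148, 0.2231]
tool_rot: [[0.963, 0.259, -0.07], [0.068, 0.017, 0.998], [0.259, -0.966, -0.001]]
ft_force: [0.7, 0.8, 0.7]
grip_width: 0.0854
```

>>> {"name": "carry_out", "arguments": {
  "targets": [
    [[0, 13, -34, -12, 0, 0, 0], [0, 26, -68, -25, 0, 0, 0], [0, 39, -102, -38, 0, 0, 0], [0, 52, -136, -50, 0, 0, 0], [0, 63, -166, -65, 0, 0, 0], [0, 73, -190, -80, 0, 0, 0], [0, 73, -196, -90, 0, 0, 0], [0, 73, -196, -90, 0, 0, 0], [0, 73, -196, -90, 0, 0, 0]]
  ]
}}

```text
time_s: 2.92
position: [0.4638, -0.3412, 0.133]
tool_rot: [[0.964, 0.257, -0.071], [0.069, 0.019, 0.997], [0.258, -0.966, 0.001]]
ft_force: [-0.6, 0.5, 0.6]
grip_width: 0.0853
```

```bash
python3 - <<'E'
from geo import *
s=env.observe();print(s["time_s"],s["position"],s["q"].round(1))
T=tool(CY,-15);print("turn err",rel(s["tool_rot"],T))
print("to grasp",1000*(np.array([.4643,-.3425,.0369])-s["position"]))
w=cam("wrist");o=w["img"].copy()
for z in(.008,.048):
  for a,b in((-.021,-.007),(-.021,.007),(.021,.007),(.021,-.007)):
    q=proj(w,[*loc(CM,CY,-.058+a,b),z]);cv2.circle(o,tuple(int(v) for v in q),3,(255,0,0),1)
cv2.imwrite("pics/f.png",o[:,:,::-1])
E
```

```text
2.9167 [ 0.46376299 -0.34118946  0.13301155] [ -53.4   27.5   88.5   15.1   56.9 -155. ]
turn err [-0.05910223 -0.06003945  0.00198513]
to grasp [  0.53700908  -1.31054201 -96.11155008]
```

View pics/f.png

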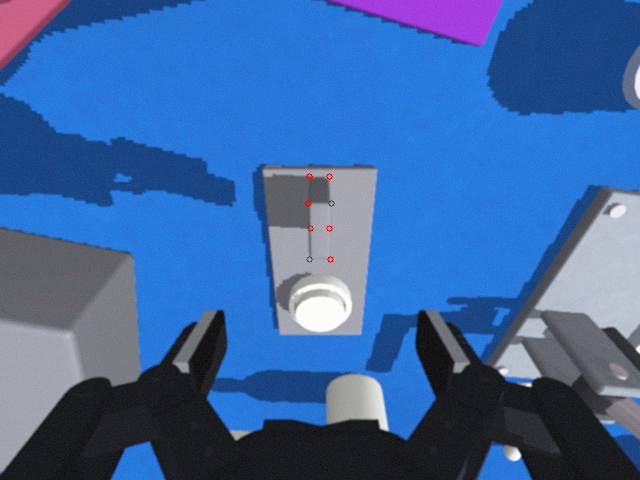

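The rib overlay in the wrist view lies on the rib at (320,218), so the jaws will straddle it. Descending and gripping.

>>> {"name": "carry_out", "arguments": {
  "targets": [
    [[0, 0.5, -1.3, -20, 0, 0, 0], [0, 0.5, -1.3, -40, 0, 0, 0], [0, 0.5, -1.3, -60, 0, 0, 0], [0, 0.5, -1.3, -75, 0, 0, 0], [0, 0.5, -1.3, -88, 0, 0, 0], [0, 0.5, -1.3, -96, 0, 0, 0], [0, 0.5, -1.3, -96, 0, 0, 0], [0.6, 0.5, -1.3, -96, 0, 0, 0], [1, 0.5, -1.3, -96, 0, 0, 0], [1, 0.5, -1.3, -96, 0, 0, 0], [1, 0.5, -1.3, -96, 0, 0, 0], [1, 0.5, -1.3, -96, 0, 0, 0], [1, 0.5, -1.3, -96, 0, 0, 0], [1, 0.5, -1.3, -96, 0, 0, 0], [1, 0.5, -1.3, -96, 0, 0, 0]]
  ],
  "squeeze": 80
}}

```text
time_s: 4.22
position: [0.4647, -0.3433, 0.0378]
tool_rot: [[0.963, 0.259, -0.071], [0.069, 0.018, 0.997], [0.259, -0.966, -0.001]]
ft_force: [-1.0, 0.3, 5.9]
grip_width: 0.0127
```

>>> {"name": "carry_out", "arguments": {
  "targets": [
    [[1, 0, 0, 8, 0, 0, 0], [1, 0, 0, 20, 0, 0, 0], [1, 0, 0, 40, 0, 0, 0], [1, 0, 0, 60, 0, 0, 0], [1, 0, 0, 80, 0, 0, 0], [1, 0, 0, 100, 0, 0, 0], [1, -10, 0, 120, 0, 0, 0], [1, -28, 0, 125, 0, 0, 0], [1, -46, 0, 125, 0, 0, 0], [1, -65, 0, 125, 0, 0, 0], [1, -65, 0, 125, 0, 0, 0], [1, -65, 0, 125, 0, 0, 0]]
  ]
}}

```text
time_s: 5.22
position: [0.3992, -0.3432, 0.1626]
tool_rot: [[0.964, 0.258, -0.07], [0.068, 0.018, 0.998], [0.258, -0.966, -0.0]]
ft_force: [0.3, -0.2, -2.1]
grip_width: 0.0132
```

```bash
python3 - <<'E'
from geo import *
s=env.observe();print(s["time_s"],s["position"],s["grip_width"],s["q"].round(0),s["ft_force"].round(1))
for n in ["wrist","scene"]:
    cv2.imwrite(f"pics/g_{n}.png",cam(n)["img"][:,:,::-1])
R=s["tool_rot"];T=tool(-3.48,-7);print("turn",rel(R,T),"now carrier pitch if rigid",rel(tool(CY,-15),R))
# target TCP: far bottom corner at pocket x=Xc,height zc above floor, tilt 8
# carrier frame: TCP in carrier (mid-underside) frame
pc=np.array([.4647,-.3433,.0378]);a=np.radians(CY);d=pc[:2]-CM
tc=np.array([d@[np.cos(a),np.sin(a)],d@[-np.sin(a),np.cos(a)],pc[2]]);print("tcp in carrier",tc)
E
```

```text
5.2167 [ 0.39917069 -0.3432176   0.16257605] 0.013168645856582537 [ -60.   21.   93.   16.   59. -161.] [ 0.3 -0.2 -2.1]
turn [-0.02343707  7.98591222 -7.49495926] now carrier pitch if rigid [-0.01599714  0.01868395 -0.07391703]
tcp in carrier [-0.05837279 -0.00032733  0.0378    ]
```

View pics/g_scene.png

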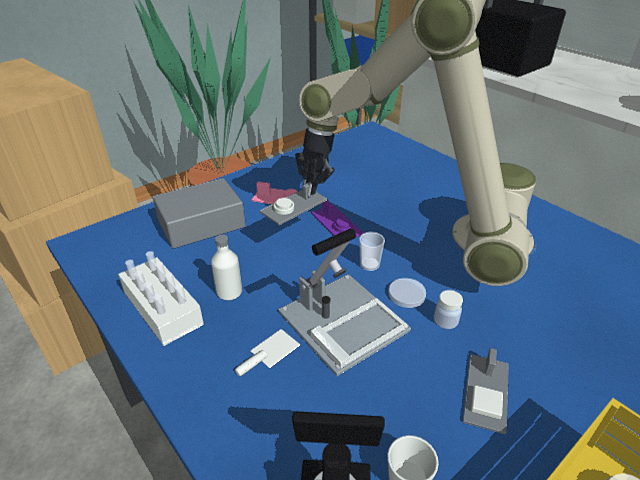

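View pics/g_wrist.png

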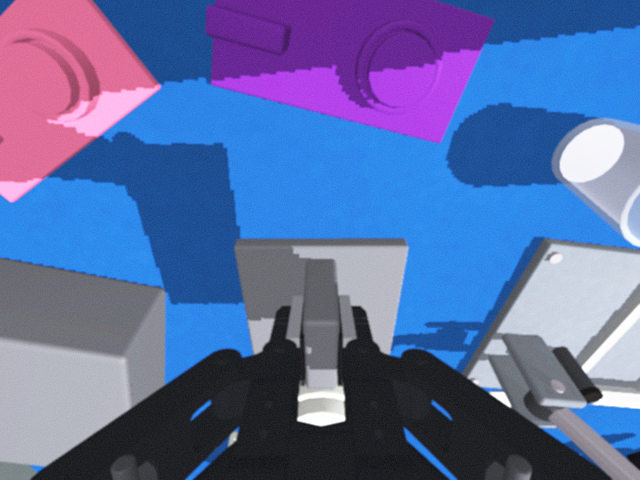

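Carrier lifted, level and square in the jaws (wrist view: rib at (322,320), plate symmetrical). Working out the insertion poses.

```bash
cat >> geo.py <<'E'
TC=np.array([-.0584,-.0003,.0378])
def tcp_for(xc,zc,tilt,yoff=0.):
    """TCP world when carrier's far bottom edge is at pocket x=xc, zc above floor, tilted"""
    v=TC-np.array([.085,0,0])
    w=Ro.from_euler('y',tilt,degrees=True).apply(v)
    q=loc(PC,TH,xc+w[0],yoff+w[1]);return np.r_[q,.012+zc+w[2]]
E
python3 - <<'E'
from geo import *
s=env.observe()
for a in [(.0,.11,8),(.05,.04,8),(.05,.003,8),(.084,.003,8),(.085,0.,8),(.085,0,4),(.085,0,0)]:
    p=tcp_for(*a);print(a,p.round(4),(1000*(p-s["position"])).round(1),rel(s["tool_rot"],tool(TH,-15+a[2])).round(2))
E
```

```text
(0.0, 0.11, 8) [0.4153 0.0342 0.1794] [ 15.2 377.5  17. ] [-0.01  8.   -7.57]
(0.05, 0.04, 8) [0.4652 0.0312 0.1094] [ 65.2 374.4 -53. ] [-0.01  8.   -7.57]
(0.05, 0.003, 8) [0.4652 0.0312 0.0724] [ 65.2 374.4 -90. ] [-0.01  8.   -7.57]
(0.084, 0.003, 8) [0.4991 0.0291 0.0724] [ 99.1 372.4 -90. ] [-0.01  8.   -7.57]
(0.085, 0.0, 8) [0.5001 0.029  0.0694] [100.1 372.3 -93. ] [-0.01  8.   -7.57]
(0.085, 0, 4) [0.4965 0.0293 0.0597] [  96.4  372.5 -102.7] [ 0.01  4.   -7.58]
(0.085, 0, 0) [0.4935 0.0294 0.0498] [  93.4  372.7 -112.6] [ 0.03 -0.   -7.58]
```

>>> {"name": "carry_out", "arguments": {
  "targets": [
    [[1, 0, 10, 2, 0, 1, -1], [1, 0, 30, 5, 0, 2, -2], [1, 0, 52, 10, 0, 3, -3], [1, 0, 76, 15, 0, 4, -4], [1, 0, 100, 17, 0, 5, -5], [1, 0, 124, 17, 0, 6, -6], [1, 0, 148, 17, 0, 7, -7], [1, 0, 172, 17, 0, 8, -7.6], [1, 0, 196, 17, 0, 8, -7.6], [1, 0, 220, 17, 0, 8, -7.6], [1, 0, 244, 17, 0, 8, -7.6], [1, 3, 268, 17, 0, 8, -7.6], [1, 6, 292, 17, 0, 8, -7.6], [1, 9, 316, 17, 0, 8, -7.6], [1, 12, 340, 17, 0, 8, -7.6], [1, 15, 360, 17, 0, 8, -7.6], [1, 15, 372, 17, 0, 8, -7.6], [1, 15, 377.5, 17, 0, 8, -7.6], [1, 15, 377.5, 17, 0, 8, -7.6], [1, 15, 377.5, 17, 0, 8, -7.6]]
  ]
}}

```text
time_s: 6.98
position: [0.4149, 0.0343, 0.1793]
tool_rot: [[0.991, 0.122, 0.06], [-0.06, -0.007, 0.998], [0.122, -0.993, 0.0]]
ft_force: [0.4, -0.6, -1.8]
grip_width: 0.013
```

>>> {"name": "carry_out", "arguments": {
  "targets": [
    [[1, 10, -0.6, -14, 0, 0, 0], [1, 20, -1.2, -28, 0, 0, 0], [1, 30, -2, -42, 0, 0, 0], [1, 40, -2.5, -56, 0, 0, 0], [1, 50, -3, -70, 0, 0, 0], [1, 50, -3, -70, 0, 0, 0], [1, 50, -3, -70, 0, 0, 0]]
  ]
}}

```text
time_s: 7.57
position: [0.4645, 0.0306, 0.109]
tool_rot: [[0.991, 0.12, 0.062], [-0.062, -0.007, 0.998], [0.12, -0.993, 0.0]]
ft_force: [-0.4, -0.7, -2.2]
grip_width: 0.0132
```

```bash
cat > look.py <<'E'
from geo import *
import sys
def look(tag,xc,zc,tilt):
    s=env.observe();print(s["time_s"],s["position"],s["grip_width"],s["ft_force"].round(1),s["q"].round(0))
    t=cam("top");sc=cam("scene")
    P=[(a,b,c) for c in(0,.008) for a,b in((-.085,.04),(.085,.04),(.085,-.04),(-.085,-.04))]
    # predicted carrier from actual TCP
    Rc=s["tool_rot"]@np.linalg.inv(tool(0,-15)) 
    outs=[]
    for d,(x0,y0,x1,y1),k in((t,(225,185,325,310),4),(sc,(270,230,420,375),4)):
        o=cv2.resize(d["img"][y0:y1,x0:x1],None,fx=k,fy=k,interpolation=cv2.INTER_CUBIC)
        for p in P:
            X=s["position"]+Rc@(np.array(p)-TC);q=(proj(d,X)-[x0,y0]+.5)*k;cv2.circle(o,tuple(int(v) for v in q),3,(255,0,0),1)
        for x,y,z in((-.087,.043,.02),(-.087,-.043,.02),(.073,.043,.032),(.073,-.043,.032)):
            X=np.r_[loc(PC,TH,x,y),z];q=(proj(d,X)-[x0,y0]+.5)*k;cv2.circle(o,tuple(int(v) for v in q),3,(0,255,0),1)
        outs.append(o)
    for i,o in enumerate(outs): cv2.imwrite(f"pics/{tag}{i}.png",o[:,:,::-1])
    print("cam far edge", [ (s["position"]+Rc@(np.array(p)-TC)).round(4).tolist() for p in ((.085,0,0),(-.085,0,0))])
E
python3 -c "
from look import *
look('h',0,0,0)"
```

```text
7.5667 [0.46453847 0.03064291 0.1089983 ] 0.013222382599360892 [-0.4 -0.7 -2.2] [-11.  21. 104.   1.  48. -99.]
cam far edge [[0.6009, 0.0225, 0.0514], [0.433, 0.0329, 0.0753]]
```

View pics/h0.png

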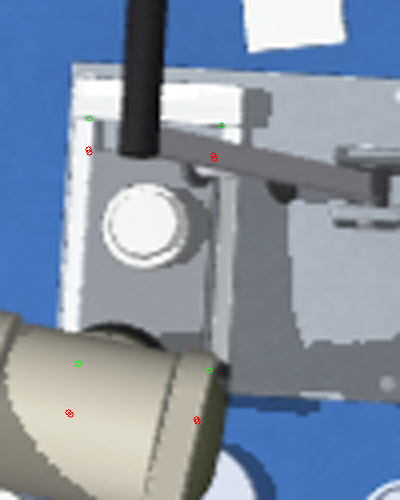

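View pics/h1.png

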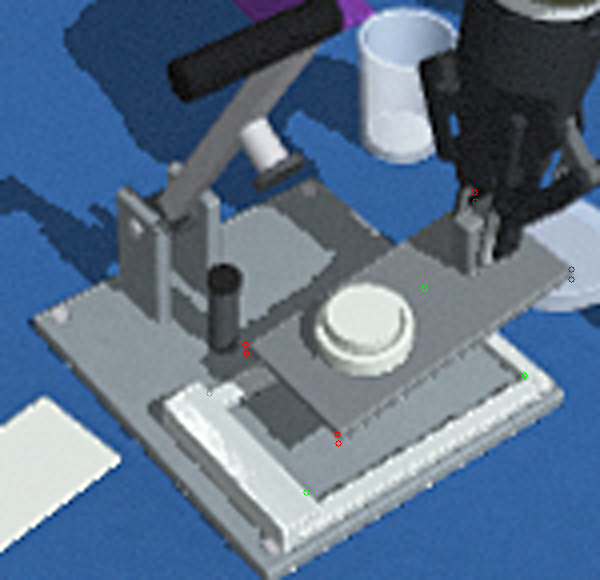

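The predicted corners match the seen plate corners: top far corners (89,150) and (213,157), scene far corners (246,350) and (338,437). Laterally it is centred between the rims. Lowering.

>>> {"name": "carry_out", "arguments": {
  "targets": [
    [[1, 0.5, 0.5, -8, 0, 0.1, 0.1], [1, 0.5, 0.5, -16, 0, 0.1, 0.1], [1, 0.5, 0.5, -24, 0, 0.1, 0.1], [1, 0.5, 0.5, -30, 0, 0.1, 0.1], [1, 0.5, 0.5, -35, 0, 0.1, 0.1], [1, 0.5, 0.5, -35, 0, 0.1, 0.1], [1, 0.5, 0.5, -35, 0, 0.1, 0.1]]
  ]
}}

```text
time_s: 8.25
position: [0.4651, 0.0319, 0.074]
tool_rot: [[0.991, 0.119, 0.059], [-0.059, -0.007, 0.998], [0.119, -0.993, 0.0]]
ft_force: [0.4, 0.3, -1.6]
grip_width: 0.0131
```

```bash
python3 -c "
from look import *
look('i',0,0,0)"
```

```text
8.25 [0.46507378 0.03186158 0.07402806] 0.013149896668998826 [ 0.4  0.3 -1.6] [-11.  25. 106.   1.  42. -99.]
cam far edge [[0.6015, 0.0241, 0.0163], [0.4335, 0.0341, 0.0404]]
```

View pics/i0.png

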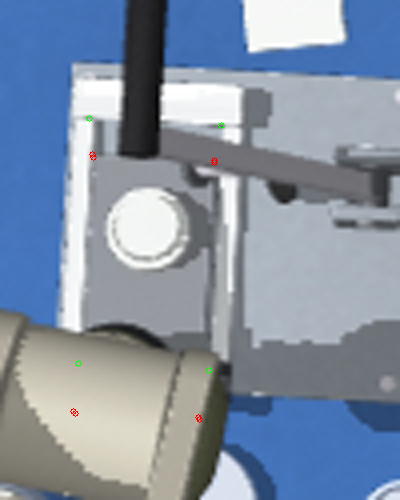

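View pics/i1.png

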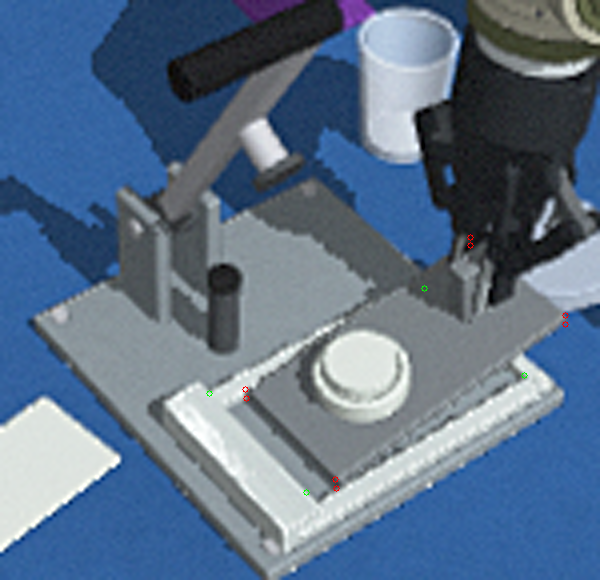

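>>> {"name": "carry_out", "arguments": {
  "targets": [
    [[1, 2, -0.8, -1.5, 0, 0, 0], [1, 7, -1.2, -2, 0, 0, 0], [1, 12, -1.5, -2, 0, 0, 0], [1, 17, -1.8, -2, 0, 0, 0], [1, 22, -2.1, -2, 0, 0, 0], [1, 26, -2.4, -2, 0, 0, 0], [1, 29, -2.6, -2, 0, 0, 0], [1, 31, -2.7, -2, 0, 0, 0], [1, 31, -2.7, -2, 0, 0, 0], [1, 31, -2.7, -2, 0, 0, 0]]
  ]
}}

```text
time_s: 9.18
position: [0.496, 0.0292, 0.0723]
tool_rot: [[0.991, 0.12, 0.059], [-0.059, -0.007, 0.998], [0.12, -0.993, 0.0]]
ft_force: [-0.8, -0.5, -2.8]
grip_width: 0.013
```

```bash
python3 -c "
from look import *
look('j',0,0,0)
s=env.observe()
for a in [(.084,.002,8),(.085,.0,8),(.085,0.,4),(.085,0,0)]:
    p=tcp_for(*a);print(a,(1000*(p-s['position'])).round(1),rel(s['tool_rot'],tool(TH,-15+a[2])).round(2))
"
```

```text
9.1833 [0.49604822 0.0291507  0.07225078] 0.013012102376627113 [-0.8 -0.5 -2.8] [-11.  27. 102.   1.  44. -98.]
cam far edge [[0.6325, 0.0213, 0.0146], [0.4645, 0.0313, 0.0386]]
(0.084, 0.002, 8) [ 3.2 -0.1 -0.9] [-0.02 -0.12 -0.07]
(0.085, 0.0, 8) [ 4.2 -0.1 -2.9] [-0.02 -0.12 -0.07]
(0.085, 0.0, 4) [  0.6   0.1 -12.6] [-0.26 -4.11 -0.07]
(0.085, 0, 0) [ -2.4   0.3 -22.5] [-0.5  -8.1  -0.07]
```

View pics/j0.png

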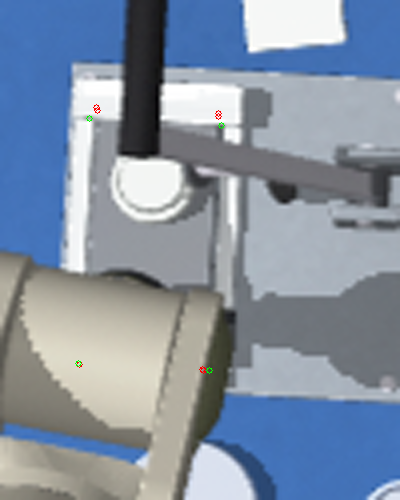

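View pics/j1.png

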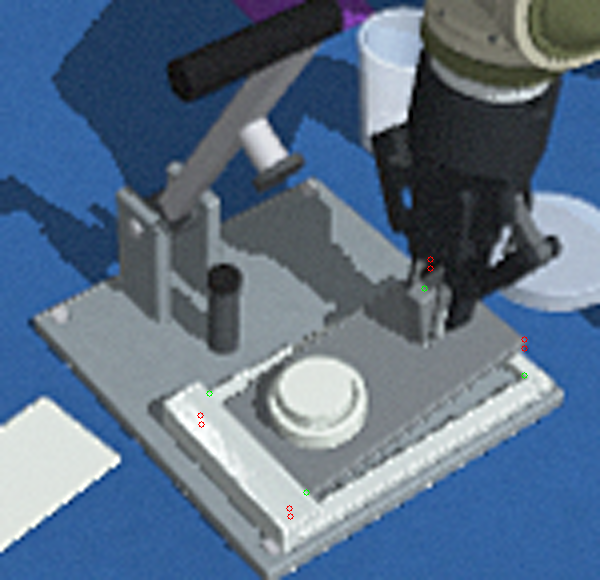

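The plate's front edge is under the lip with no contact force. Pushing in the last few mm, then lowering flat about the front edge.

>>> {"name": "carry_out", "arguments": {
  "targets": [
    [[1, 2, 0, -1, 0, 0, 0], [1, 3.7, 0, -2, 0, 0, 0], [1, 3.7, 0, -2.3, 0, 0, 0], [1, 2.8, 0, -5, -0.1, -1.1, -0.1], [1, 1.9, 0, -7.5, -0.1, -2.1, -0.1], [1, 1.0, 0, -10, -0.2, -3.1, -0.1], [1, 0.4, 0.1, -12.4, -0.3, -4.1, -0.1], [1, 0.4, 0.1, -12.4, -0.3, -4.1, -0.1], [1, 0.4, 0.1, -12.4, -0.3, -4.1, -0.1]]
  ]
}}

```text
time_s: 10.03
position: [0.4965, 0.0292, 0.06]
tool_rot: [[0.98, 0.19, 0.061], [-0.06, -0.012, 0.998], [0.19, -0.982, -0.001]]
ft_force: [1.1, 1.0, -2.2]
grip_width: 0.013
```

```bash
python3 -c "
from look import *
look('k',0,0,0)
s=env.observe()
for a in [(.085,0.,4),(.085,0,0)]:
    p=tcp_for(*a);print(a,(1000*(p-s['position'])).round(1),rel(s['tool_rot'],tool(TH,-15+a[2])).round(2))
"
```

```text
10.0333 [0.49650345 0.02922369 0.05995266] 0.0130275608640693 [ 1.1  1.  -2.2] [-11.  28. 105.   2.  36. -99.]
cam far edge [[0.6367, 0.0209, 0.0122], [0.4674, 0.0313, 0.0241]]
(0.085, 0.0, 4) [-0.3  0.1 -0.3] [ 0.05 -0.    0.03]
(0.085, 0, 0) [ -3.3   0.3 -10.3] [-0.2  -3.99  0.03]
```

View pics/k1.png

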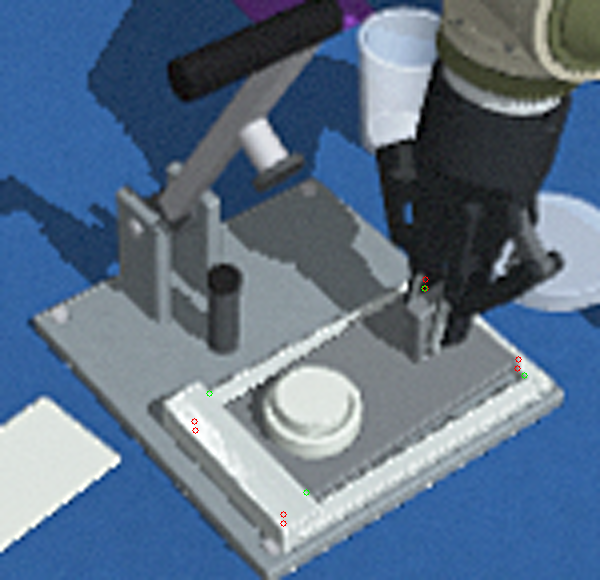

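>>> {"name": "carry_out", "arguments": {
  "targets": [
    [[1, -0.5, 0.1, -2.5, 0, -1, 0], [1, -1.2, 0.1, -5, -0.1, -2, 0], [1, -2, 0.2, -7.5, -0.1, -3, 0], [1, -2.8, 0.2, -9.5, -0.2, -4, 0], [1, -2.8, 0.2, -10, -0.2, -4, 0], [1, -2.8, 0.2, -10, -0.2, -4, 0]]
  ]
}}

```text
time_s: 10.63
position: [0.4938, 0.0294, 0.05]
tool_rot: [[0.964, 0.258, 0.061], [-0.059, -0.016, 0.998], [0.259, -0.966, 0.0]]
ft_force: [0.6, 0.0, -1.5]
grip_width: 0.0133
```

```bash
python3 -c "
from look import *
look('l',0,0,0)
"
```

```text
10.6333 [0.49383321 0.02941811 0.05001699] 0.013274031423601116 [ 0.6  0.  -1.5] [ -11.   28.  109.    4.   28. -101.]
cam far edge [[0.637, 0.0209, 0.0122], [0.4673, 0.0314, 0.0122]]
```

View pics/l1.png

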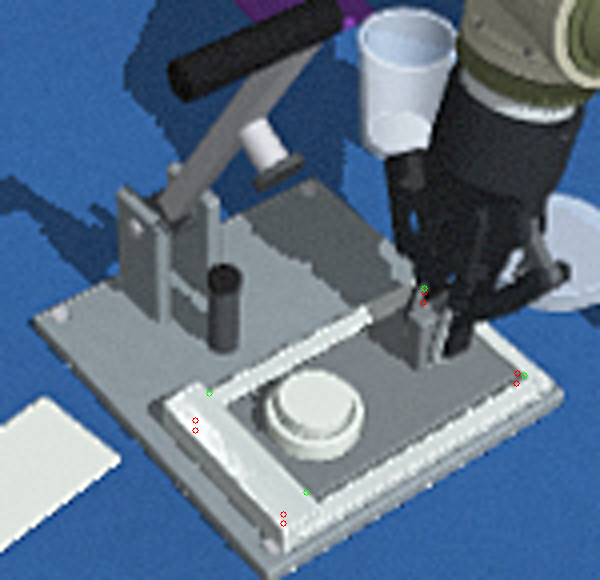

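>>> {"name": "carry_out", "arguments": {
  "targets": [
    [[1, 0, 0, -0.6, 0, 0, 0], [1, 0, 0, -0.6, 0, 0, 0], [0.7, 0, 0, -0.6, 0, 0, 0], [0.4, 0, 0, -0.6, 0, 0, 0], [0.4, 0, 0, -0.6, 0, 0, 0], [0.4, 0, 0, -0.6, 0, 0, 0], [0.4, -2.6, 0.1, 10, 0, 0, 0], [0.4, -8, 0.4, 30, 0, 0, 0], [0.4, -16, 0.8, 60, 0, 0, 0], [0.4, -24, 1.2, 90, 0, 0, 0], [0.4, -34, 1.8, 120, 0, 0, 0], [0.4, -60, 1.8, 150, 0, 0, 0], [0.4, -80, 1.8, 180, 0, 0, 0], [0.4, -80, 1.8, 180, 0, 0, 0]]
  ]
}}

```text
time_s: 11.9
position: [0.4126, 0.0314, 0.2348]
tool_rot: [[0.962, 0.266, 0.061], [-0.058, -0.018, 0.998], [0.267, -0.964, -0.002]]
ft_force: [0.7, 0.2, 0.8]
grip_width: 0.0511
```

```bash
python3 - <<'E'
from geo import *
s=env.observe();print(s["time_s"],s["position"],s["grip_width"],s["q"].round(0))
t=cam("top");sc=cam("scene")
for d,(x0,y0,x1,y1),n,z0 in((t,(225,185,325,310),'m0',0),(sc,(270,230,420,375),'m1',0)):
    o=cv2.resize(d["img"][y0:y1,x0:x1],None,fx=4,fy=4,interpolation=cv2.INTER_CUBIC)
    for x,y,z in((-.085,.04,.020),(-.085,-.04,.020),(.034,0,.034),(-.079,0,.06),(-.037,0,.06)):
        q=(proj(d,np.r_[loc(PC,TH,x,y),z])-[x0,y0]+.5)*4;cv2.circle(o,tuple(int(v) for v in q),3,(255,0,0),1)
    cv2.imwrite(f"pics/{n}.png",o[:,:,::-1])
E
```

```text
11.9 [0.41262829 0.03137212 0.23476586] 0.05106882780596344 [ -14.    3.  105.    3.   57. -102.]
```

View pics/m0.png

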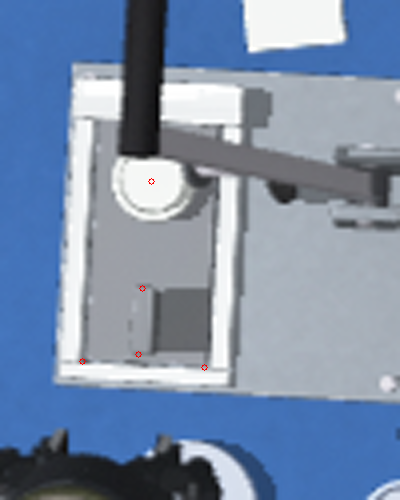

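View pics/m1.png

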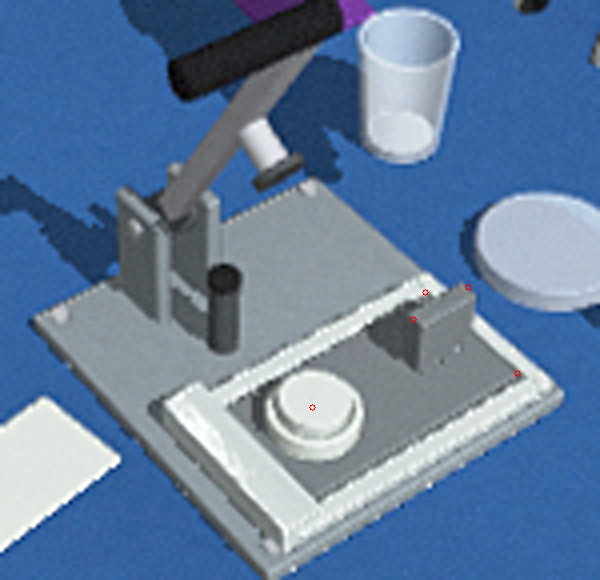

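The carrier lies flat within the rims, with the capsule at top-crop (151,181) where expected. Now checking the bar against the geometry.

```bash
python3 - <<'E'
from geo import *
t=cam("top");sc=cam("scene")
z=.075+.25*np.sin(np.pi/3)
for d,(x0,y0,x1,y1),n in((t,(225,165,325,265),'n0'),(sc,(280,210,400,310),'n1')):
    o=cv2.resize(d["img"][y0:y1,x0:x1],None,fx=5,fy=5,interpolation=cv2.INTER_CUBIC)
    for x in(.024,.074,.114):
      for dy,dz in ((0,0),(.011,0),(-.011,0),(0,.011)):
        q=(proj(d,np.r_[loc(PC,TH,x,-.015+dy),z+dz])-[x0,y0]+.5)*5;cv2.circle(o,tuple(int(v) for v in q),3,(255,0,0),1)
    cv2.imwrite(f"pics/{n}.png",o[:,:,::-1])
s=env.observe()
for phi in (60,45,30,15,0):
    a=np.radians(phi);q=np.r_[loc(PC,TH,.074,-.14+.25*np.cos(a)),.075+.25*np.sin(a)];print(phi,q.round(4))
print(rel(s["tool_rot"],tool(TH,0)))
E
```

```text
60 [0.6248 0.0067 0.2915]
45 [0.6279 0.0584 0.2518]
30 [0.6303 0.0981 0.2   ]
15 [0.6318 0.123  0.1397]
0 [0.6323 0.1315 0.075 ]
[ 0.90013369 14.91452283  0.04281779]
```

View pics/n0.png

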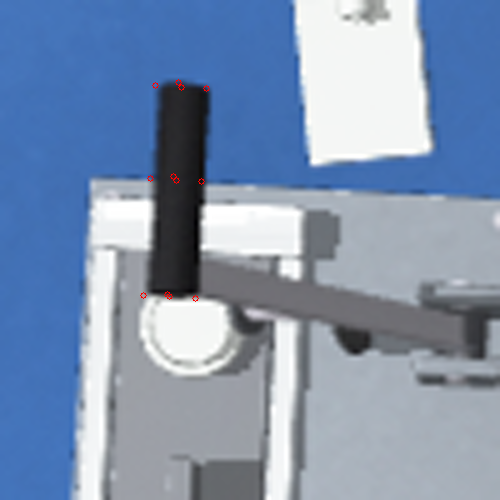

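View pics/n1.png

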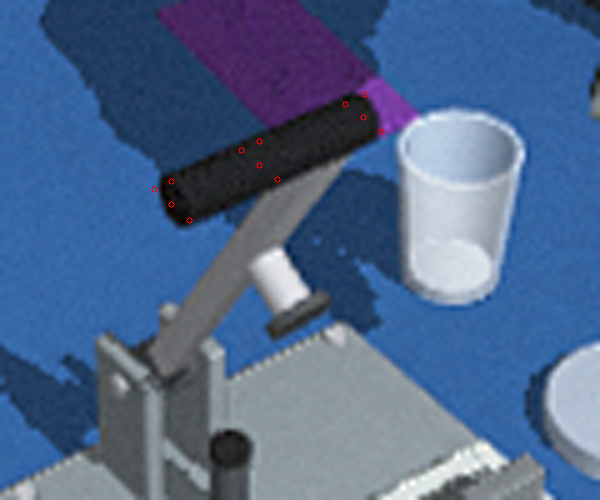

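Bar matches the predicted height, and sits about 2 mm to the right of prediction in the top view (axis at crop (180,190)). I use y = 0.005. Moving above it.

>>> {"name": "carry_out", "arguments": {
  "targets": [
    [[0.4, 0, 0, 25, 0.1, 2, 0], [0, 0, 0, 50, 0.2, 4, 0], [0, 0, 0, 80, 0.3, 6, 0], [0, 0, 0, 110, 0.4, 8, 0], [0, 10, -1, 140, 0.5, 10, 0], [0, 30, -3, 160, 0.7, 12, 0], [0, 55, -6, 165, 0.8, 14, 0], [0, 80, -10, 165, 0.9, 14.9, 0], [0, 105, -13, 165, 0.9, 14.9, 0], [0, 130, -17, 165, 0.9, 14.9, 0], [0, 155, -20, 165, 0.9, 14.9, 0], [0, 180, -23, 165, 0.9, 14.9, 0], [0, 200, -25, 165, 0.9, 14.9, 0], [0, 212, -26.4, 165, 0.9, 14.9, 0], [0, 212, -26.4, 165, 0.9, 14.9, 0], [0, 212, -26.4, 165, 0.9, 14.9, 0], [0, 212, -26.4, 165, 0.9, 14.9, 0]]
  ],
  "squeeze": 40
}}

```text
time_s: 13.52
position: [0.6256, 0.0049, 0.3941]
tool_rot: [[0.998, 0.0, 0.061], [-0.061, -0.0, 0.998], [0.0, -1.0, -0.0]]
ft_force: [-0.8, 0.2, 0.2]
grip_width: 0.0854
```

```bash
python3 - <<'E'
from geo import *
s=env.observe();print(s["time_s"],s["position"],s["grip_width"],s["q"].round(0),rel(s["tool_rot"],tool(TH,0)).round(2))
for n in("wrist","scene"): cv2.imwrite(f"pics/o_{n}.png",cam(n)["img"][:,:,::-1])
E
```

```text
13.5167 [0.62557495 0.00494428 0.3940667 ] 0.08540606495125472 [-10.  28.  42.  -0. 110. -97.] [0.   0.   0.02]
```

View pics/o_wrist.png

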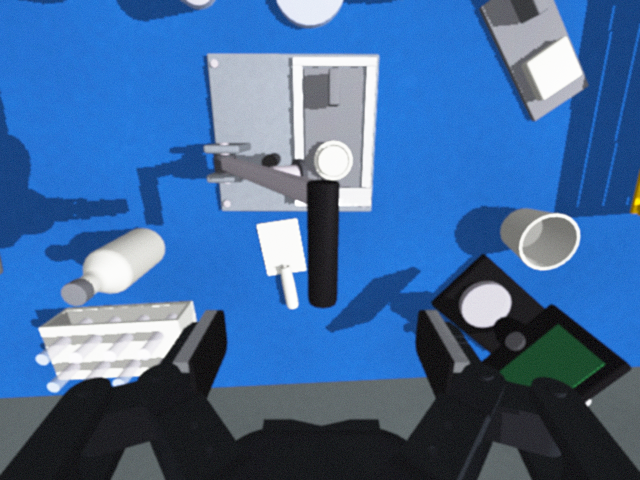

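View pics/o_scene.png

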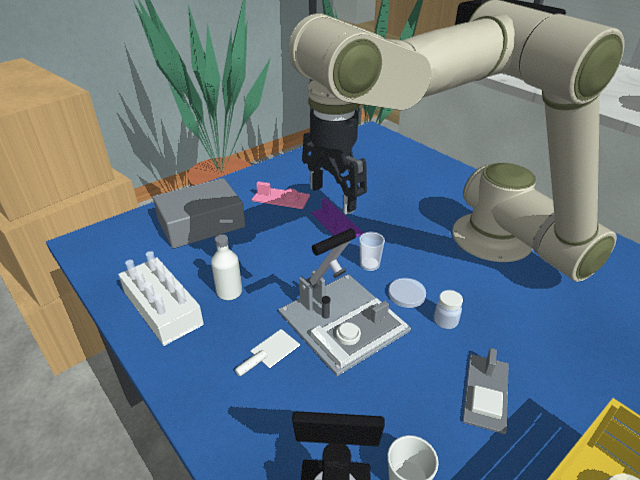

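The bar is centred between the jaws (wrist (323,243)). Descending and gripping.

>>> {"name": "carry_out", "arguments": {
  "targets": [
    [[0, 0, 0, -25, 0, 0, 0], [0, 0, 0, -50, 0, 0, 0], [0, 0, 0, -75, 0, 0, 0], [0, 0, 0, -92, 0, 0, 0], [0, 0, 0, -100, 0, 0, 0], [0, 0, 0, -100, 0, 0, 0], [0.5, 0, 0, -100, 0, 0, 0], [0.8, 0, 0, -100, 0, 0, 0], [1, 0, 0, -100, 0, 0, 0], [1, 0, 0, -100, 0, 0, 0], [1, 0, 0, -100, 0, 0, 0], [1, 0, 0, -100, 0, 0, 0], [1, 0, 0, -100, 0, 0, 0]]
  ],
  "squeeze": 40
}}

```text
time_s: 14.7
position: [0.6259, 0.0058, 0.2956]
tool_rot: [[0.998, 0.003, 0.06], [-0.06, 0.001, 0.998], [0.003, -1.0, 0.001]]
ft_force: [0.9, 5.2, 2.0]
grip_width: 0.0204
```

```bash
python3 - <<'E'
from geo import *
s=env.observe();p=s["position"];print(s["time_s"],p,s["grip_width"],s["ft_force"].round(1))
r0=np.array([p[0],p[1]])
for phi in np.arange(60,-1,-5):
    a=np.radians(phi);q=np.r_[loc(PC,TH,.074,-.14+.25*np.cos(a)),.25*np.sin(a)]
    b=np.r_[loc(PC,TH,.074,-.015),.25*np.sin(np.pi/3)];print(phi,(1000*(q-b)).round(1))
E
```

```text
14.7 [0.62591931 0.00577006 0.29556825] 0.02044441726092036 [0.9 5.2 2. ]
60 [0. 0. 0.]
55 [  1.1  18.4 -11.7]
50 [  2.2  35.6 -25. ]
45 [  3.1  51.7 -39.7]
40 [  4.   66.4 -55.8]
35 [  4.8  79.6 -73.1]
30 [  5.6  91.3 -91.5]
25 [   6.2  101.4 -110.9]
20 [   6.7  109.7 -131. ]
15 [   7.1  116.3 -151.8]
10 [   7.4  121.  -173.1]
5 [   7.5  123.8 -194.7]
0 [   7.6  124.8 -216.5]
```

>>> {"name": "carry_out", "arguments": {
  "targets": [
    [[1, 0.5, 9, -5.6, 0, 0, 0], [1, 1.1, 18.4, -11.7, 0, 0, 0], [1, 1.6, 27, -18, 0, 0, 0], [1, 2.2, 35.6, -25, 0, 0, 0], [1, 2.7, 44, -32, 0, 0, 0], [1, 3.1, 51.7, -39.7, 0, 0, 0], [1, 3.6, 59, -47.5, 0, 0, 0], [1, 4, 66.4, -55.8, 0, 0, 0], [1, 4.4, 73, -64.3, 0, 0, 0], [1, 4.8, 79.6, -73.1, 0, 0, 0], [1, 5.2, 85.7, -82.2, 0, 0, 0], [1, 5.6, 91.3, -91.5, 0, 0, 0], [1, 5.9, 96.5, -101, 0, 0, 0], [1, 6.2, 101.4, -110.9, 0, 0, 0], [1, 6.5, 105.7, -121, 0, 0, 0], [1, 6.7, 109.7, -131, 0, 0, 0], [1, 6.7, 109.7, -131, 0, 0, 0], [1, 6.7, 109.7, -131, 0, 0, 0]]
  ]
}}

```text
time_s: 16.2
position: [0.6328, 0.1149, 0.1629]
tool_rot: [[0.998, 0.002, 0.061], [-0.061, -0.0, 0.998], [0.002, -1.0, -0.0]]
ft_force: [3.4, -3.7, 2.7]
grip_width: 0.0205
```

```bash
python3 - <<'E'
from geo import *
s=env.observe();p=s["position"];print(s["time_s"],p,s["grip_width"],s["ft_force"].round(1),s["q"].round(0))
cv2.imwrite("pics/p.png",cv2.resize(cam("scene")["img"][180:400,220:460],(720,660))[:600,:,::-1])
E
```

```text
16.2 [0.63275284 0.1149154  0.16290046] 0.02049889828655281 [ 3.4 -3.7  2.7] [ -0.  35.  66.  -0.  78. -87.]
```

View pics/p.png

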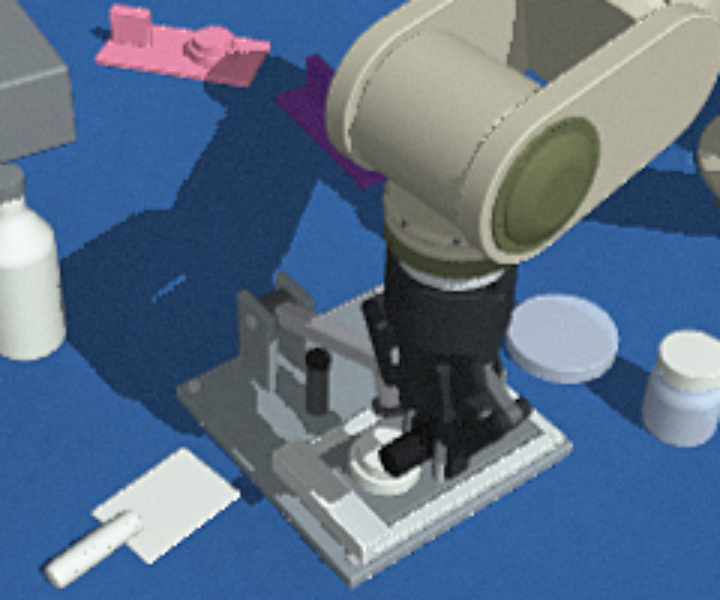

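>>> {"name": "carry_out", "arguments": {
  "targets": [
    [[1, 0.2, 3.5, -10.3, 0, 0, 0], [1, 0.4, 6.6, -20.8, 0, 0, 0], [1, 0.5, 9.1, -31.4, 0, 0, 0], [1, 0.7, 11.3, -42.1, 0, 0, 0], [1, 0.7, 12.9, -52.8, 0, 0, 0], [1, 0.8, 14.1, -63.7, 0, 0, 0], [1, 0.8, 14.7, -71, 0, 0, 0], [1, 0.9, 15, -78, 0, 0, 0], [1, 0.9, 15.1, -83, 0, 0, 0], [1, 0.9, 15.1, -85.5, 0, 0, 0], [1, 0.9, 15.1, -85.5, 0, 0, 0], [1, 0.9, 15.1, -85.5, 0, 0, 0]]
  ]
}}

```text
time_s: 17.25
position: [0.6338, 0.1313, 0.078]
tool_rot: [[0.998, 0.003, 0.061], [-0.061, 0.002, 0.998], [0.003, -1.0, 0.003]]
ft_force: [5.9, 4.2, 4.6]
grip_width: 0.0205
```

>>> {"name": "carry_out", "arguments": {
  "targets": [
    [[1, 0, 0, -1.5, 0, 0, 0], [1, 0, 0, -1.5, 0, 0, 0], [1, 0, 0, -1.5, 0, 0, 0]]
  ]
}}

```text
time_s: 17.5
position: [0.6338, 0.1314, 0.0768]
tool_rot: [[0.998, 0.004, 0.061], [-0.061, 0.002, 0.998], [0.003, -1.0, 0.003]]
ft_force: [4.8, 4.1, 6.5]
grip_width: 0.0205
```

```bash
python3 - <<'E'
from geo import *
s=env.observe();p=s["position"];print(s["time_s"],p,s["grip_width"],s["ft_force"].round(1),s["q"].round(0))
cv2.imwrite("pics/q.png",cv2.resize(cam("scene")["img"][200:400,220:460],(720,600))[:600,:,::-1])
E
```

```text
17.5 [0.63381817 0.13136458 0.07684908] 0.020540482985696634 [4.8 4.1 6.5] [  1.  40.  71.   0.  68. -85.]
```

View pics/q.png

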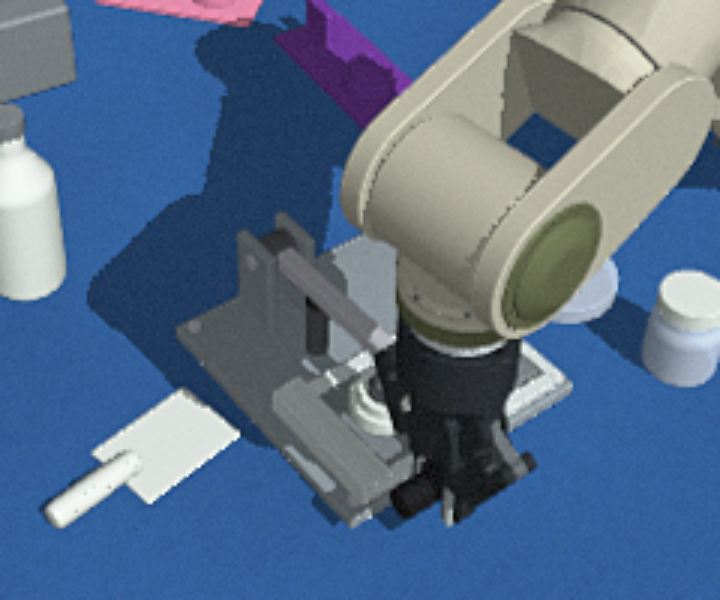

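Force hasn't yet jumped. Pressing further in small steps until the stop shows.

>>> {"name": "carry_out", "arguments": {
  "targets": [
    [[1, 0, 0, -1, 0, 0, 0], [1, 0, 0, -2, 0, 0, 0], [1, 0, 0, -2, 0, 0, 0]]
  ]
}}

```text
time_s: 17.8
position: [0.6338, 0.1314, 0.0751]
tool_rot: [[0.998, 0.004, 0.061], [-0.061, 0.002, 0.998], [0.004, -1.0, 0.002]]
ft_force: [3.5, 4.6, 7.9]
grip_width: 0.0208
```

>>> {"name": "carry_out", "arguments": {
  "targets": [
    [[1, 0, 0, -1, 0, 0, 0], [1, 0, 0, -2, 0, 0, 0], [1, 0, 0, -2, 0, 0, 0]]
  ]
}}

```text
time_s: 18.05
position: [0.6338, 0.1314, 0.0729]
tool_rot: [[0.998, 0.004, 0.061], [-0.061, 0.003, 0.998], [0.004, -1.0, 0.003]]
ft_force: [4.6, 4.6, 7.7]
grip_width: 0.0208
```

```bash
cat > bar.py <<'E'
from geo import *
def show(tag,phis):
    for n,(x0,y0,x1,y1) in(("scene",(270,250,400,390)),("top",(200,180,330,290))):
        d=cam(n);o=cv2.resize(d["img"][y0:y1,x0:x1],None,fx=4,fy=4,interpolation=cv2.INTER_CUBIC)
        for phi,c in zip(phis,((255,0,0),(0,255,0),(255,255,0))):
            a=np.radians(phi)
            for x,r,h in((.114,.25,0),(.034,.25,0),(.034,.1,0),(.034,.05,0),(.042,.1,.008),(.042,.05,.008),(.042,.16,.008)):
                X=np.r_[loc(PC,TH,x,-.1415+r*np.cos(a)-h*np.sin(a)),.075+r*np.sin(a)+h*np.cos(a)];q=(proj(d,X)-[x0,y0]+.5)*4;cv2.circle(o,tuple(int(v) for v in q),2,c,1)
        cv2.imwrite(f"pics/{tag}_{n}.png",o[:,:,::-1])
E
python3 -c "
from bar import *
show('r',(0,5))"
```

```text
(no output)
```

View pics/r_scene.png

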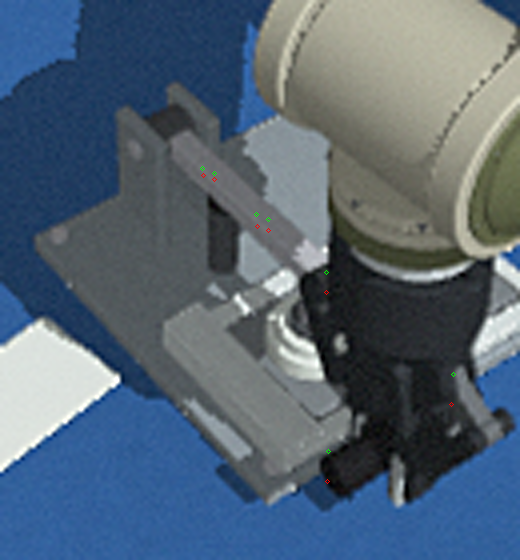

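View pics/r_top.png

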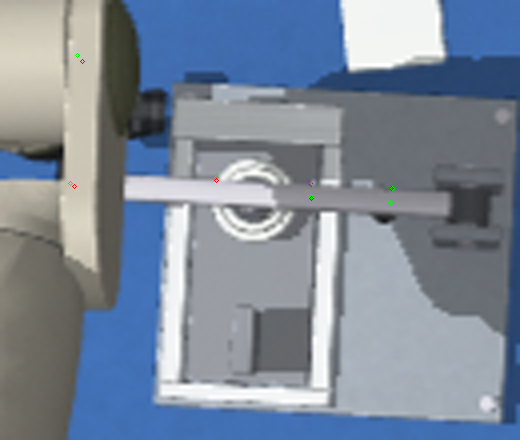

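>>> {"name": "carry_out", "arguments": {
  "targets": [
    [[1, 0, 0, 0, 0, 0, 0], [1, 0, 0, 0, 0, 0, 0], [1, 0, 0, -1, 0, 0, 0], [1, 0, 0, -2, 0, 0, 0], [1, 0, 0, -2, 0, 0, 0]]
  ],
  "squeeze": 100
}}

```text
time_s: 18.57
position: [0.6339, 0.1315, 0.071]
tool_rot: [[0.998, 0.004, 0.061], [-0.061, 0.002, 0.998], [0.004, -1.0, 0.003]]
ft_force: [4.8, 4.9, 7.9]
grip_width: 0.0202
```

```bash
python3 - <<'E'
from geo import *
s=env.observe();print(s["position"],s["ft_force"].round(1),s["grip_width"])
d=cam("scene");x0,y0,x1,y1=335,340,400,385
o=cv2.resize(d["img"][y0:y1,x0:x1],None,fx=10,fy=10,interpolation=cv2.INTER_CUBIC)
o=np.clip(o.astype(float)*1.8,0,255).astype(np.uint8)
for phi,c in ((0,(255,0,0)),(3,(0,255,0))):
    a=np.radians(phi)
    for k in range(12):
        X=np.r_[loc(PC,TH,.114,-.1415+.25*np.cos(a)+.011*np.cos(k*np.pi/6)),.075+.25*np.sin(a)+.011*np.sin(k*np.pi/6)]
        q=(proj(d,X)-[x0,y0]+.5)*10;cv2.circle(o,tuple(int(v) for v in q),2,c,1)
cv2.imwrite("pics/s.png",o[:,:,::-1])
E
```

```text
[0.63386467 0.13145721 0.07103217] [4.8 4.9 7.9] 0.02020448395443206
```

View pics/s.png

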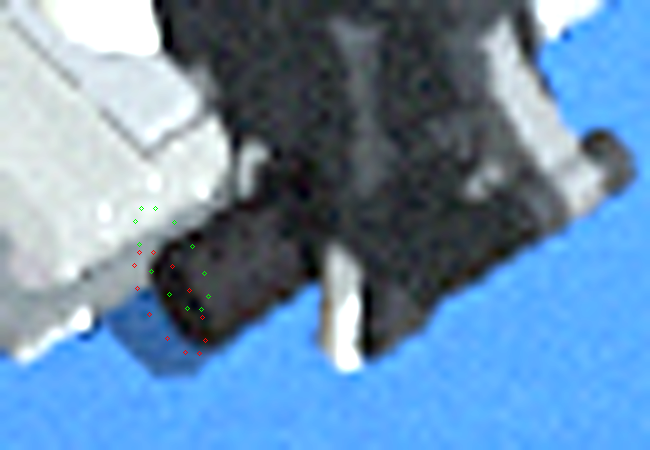

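Bar end is seen near level, but the 8 N plateau is what pushing the cap costs, so I'm continuing until the stop is felt.

>>> {"name": "carry_out", "arguments": {
  "targets": [
    [[1, 0, 0, -1, 0, 0, 0], [1, 0, 0, -2, 0, 0, 0], [1, 0, 0, -2, 0, 0, 0]]
  ]
}}

```text
time_s: 18.87
position: [0.6339, 0.1314, 0.0692]
tool_rot: [[0.998, 0.004, 0.061], [-0.061, 0.002, 0.998], [0.004, -1.0, 0.003]]
ft_force: [4.6, 5.4, 9.5]
grip_width: 0.02
```

>>> {"name": "carry_out", "arguments": {
  "targets": [
    [[1, 0, 0, -1, 0, 0, 0], [1, 0, 0, -2, 0, 0, 0], [1, 0, 0, -2, 0, 0, 0]]
  ]
}}

```text
time_s: 19.12
position: [0.6339, 0.1314, 0.0684]
tool_rot: [[0.998, 0.005, 0.061], [-0.061, 0.002, 0.998], [0.005, -1.0, 0.002]]
ft_force: [0.5, 4.8, 17.1]
grip_width: 0.0202
```

The force has jumped to 17 N and the motion has stalled, so this is the stop. One more small press to confirm.

>>> {"name": "carry_out", "arguments": {
  "targets": [
    [[1, 0, 0, -1.5, 0, 0, 0], [1, 0, 0, -1.5, 0, 0, 0], [1, 0, 0, -1.5, 0, 0, 0], [1, 0, 0, -1.5, 0, 0, 0]]
  ]
}}

```text
time_s: 19.45
position: [0.6339, 0.1314, 0.0678]
tool_rot: [[0.998, 0.005, 0.061], [-0.061, 0.002, 0.998], [0.005, -1.0, 0.002]]
ft_force: [-1.7, 3.9, 23.4]
grip_width: 0.0197
```

```bash
python3 - <<'E'
from geo import *
s=env.observe();print(s["position"],s["ft_force"].round(1),s["grip_width"])
d=cam("scene");x0,y0,x1,y1=290,270,390,370
cv2.imwrite("pics/t.png",np.clip(cv2.resize(d["img"][y0:y1,x0:x1],None,fx=6,fy=6,interpolation=cv2.INTER_CUBIC)*1.4,0,255).astype(np.uint8)[:,:,::-1])
E
```

```text
[0.63394426 0.13141713 0.06779866] [-1.7  3.9 23.4] 0.019668461877785662
```

View pics/t.png

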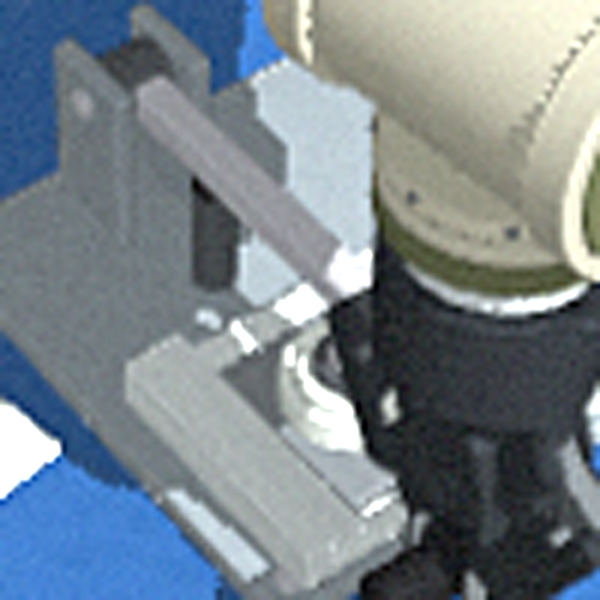

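Stop confirmed: 23 N with no motion, and the arm is resting on the post at crop (215,190). Guiding the lever back up.

>>> {"name": "carry_out", "arguments": {
  "targets": [
    [[1, 0, 0, 4, 0, 0, 0], [1, 0, -0.3, 12, 0, 0, 0], [1, -0.1, -1, 21.8, 0, 0, 0], [1, -0.2, -2.2, 32.6, 0, 0, 0], [1, -0.2, -3.8, 43.4, 0, 0, 0], [1, -0.3, -6, 54, 0, 0, 0], [1, -0.5, -8.5, 64.7, 0, 0, 0], [1, -0.7, -11.6, 75.2, 0, 0, 0], [1, -0.9, -15.1, 85.5, 0, 0, 0], [1, -1.1, -19, 95.7, 0, 0, 0], [1, -1.4, -23.4, 105.6, 0, 0, 0], [1, -1.7, -28.2, 115.5, 0, 0, 0], [1, -2, -33.5, 125, 0, 0, 0], [1, -2.4, -39, 134.3, 0, 0, 0], [1, -2.8, -45.2, 143.4, 0, 0, 0], [1, -3.2, -51.6, 152.2, 0, 0, 0], [1, -3.6, -58.4, 160.7, 0, 0, 0], [1, -4, -65.6, 169, 0, 0, 0], [1, -4.5, -73.1, 176.8, 0, 0, 0], [1, -4.5, -73.1, 176.8, 0, 0, 0]]
  ],
  "squeeze": 40
}}

```text
time_s: 21.17
position: [0.6296, 0.0637, 0.2477]
tool_rot: [[0.998, 0.012, 0.056], [-0.056, 0.014, 0.998], [0.011, -1.0, 0.015]]
ft_force: [-0.1, 32.5, 30.5]
grip_width: 0.0195
```

>>> {"name": "carry_out", "arguments": {
  "targets": [
    [[1, -0.5, -8, 7.5, 0, 0, 0], [1, -0.9, -16.1, 14.7, 0, 0, 0], [1, -1.5, -24.5, 21.5, 0, 0, 0], [1, -2, -33.3, 28, 0, 0, 0], [1, -2.5, -42, 33.9, 0, 0, 0], [1, -2.8, -47, 37, 0, 0, 0], [1, -2.8, -47, 37, 0, 0, 0], [1, -2.8, -47, 37, 0, 0, 0]]
  ]
}}

```text
time_s: 21.83
position: [0.6269, 0.0172, 0.2869]
tool_rot: [[0.998, 0.016, 0.054], [-0.054, 0.013, 0.998], [0.015, -1.0, 0.013]]
ft_force: [-6.0, 30.9, 44.6]
grip_width: 0.0197
```

```bash
python3 - <<'E'
from geo import *
s=env.observe();print(s["position"],s["ft_force"].round(1),s["grip_width"])
cv2.imwrite("pics/u.png",cv2.resize(cam("scene")["img"][180:400,220:460],(720,660))[:600,:,::-1])
E
```

```text
[0.6268517  0.01717914 0.28687653] [-6.  30.9 44.6] 0.019709764798668428
```

View pics/u.png

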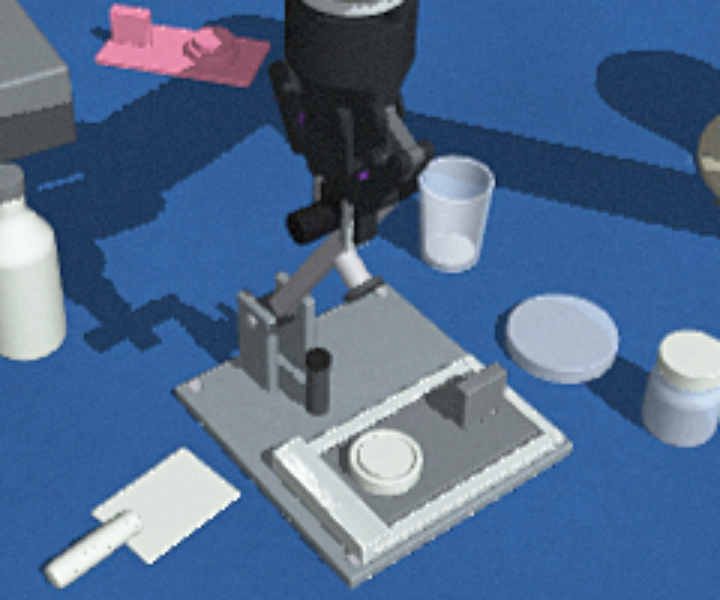

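The cap looks nearly flush. The guided arc is loading the bar radially (about 50 N), so I unload, open, and let the spring finish the return.

>>> {"name": "carry_out", "arguments": {
  "targets": [
    [[1, 0, 1.5, 2, 0, 0, 0], [0.6, 0, 2, 3, 0, 0, 0], [0.2, 0, 2, 3, 0, 0, 0], [0, 0, 0, 3, 0, 0, 0], [0, 0, -3, 3, 0, 0, 0], [0, 0, -6, 5, 0, 0, 0], [0, 0, -10, 8, 0, 0, 0], [0, 0, -10, 8, 0, 0, 0], [0, 0, -10, 8, 0, 0, 0], [0, 0, -10, 8, 0, 0, 0]]
  ]
}}

```text
time_s: 22.72
position: [0.6261, -0.0006, 0.2872]
tool_rot: [[0.998, 0.001, 0.061], [-0.061, -0.0, 0.998], [0.001, -1.0, -0.0]]
ft_force: [0.7, -0.4, 0.9]
grip_width: 0.0855
```

```bash
python3 - <<'E'
from geo import *
s=env.observe();print(s["time_s"],s["position"],s["ft_force"].round(1),s["grip_width"])
cv2.imwrite("pics/v.png",cv2.resize(cam("scene")["img"][180:400,220:460],(720,660))[:600,:,::-1])
cv2.imwrite("pics/vw.png",cam("wrist")["img"][:,:,::-1])
E
```

```text
22.7167 [ 6.26052980e-01 -5.94753140e-04  2.87166239e-01] [ 0.7 -0.4  0.9] 0.08551267299203642
```

View pics/v.png

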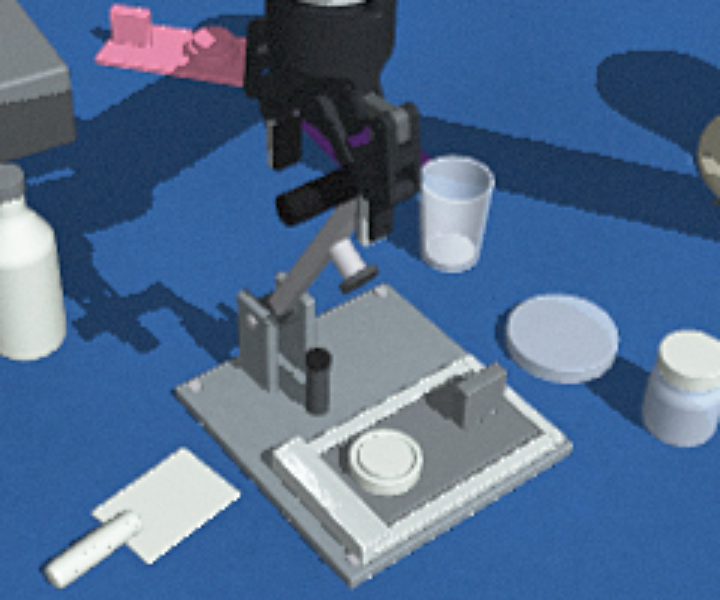

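View pics/vw.png

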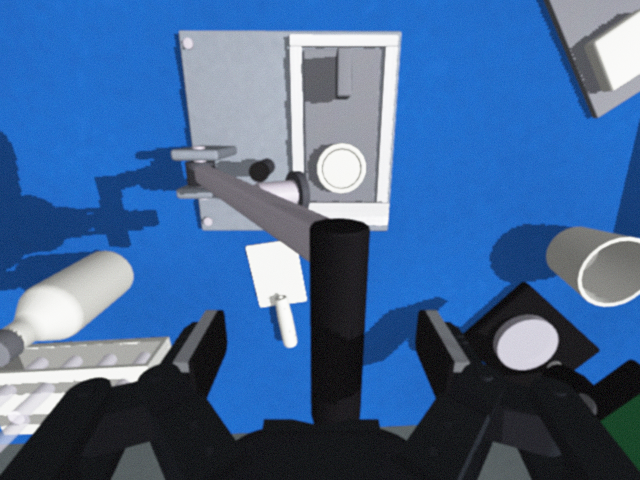

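Lever is free between the open jaws, with the bar at wrist (339,320). Retreating straight up, then back.

>>> {"name": "carry_out", "arguments": {
  "targets": [
    [[0, 0, 3, 15, 0, 0, 0], [0, 0, 4, 35, 0, 0, 0], [0, 0, 4, 60, 0, 0, 0], [0, 0, 4, 90, 0, 0, 0], [0, 0, 4, 115, 0, 0, 0], [0, -25, 4, 125, 0, 0, 0], [0, -55, 4, 125, 0, 0, 0], [0, -85, 10, 125, 0, 0, 0], [0, -115, 30, 125, 0, 0, 0], [0, -145, 55, 125, 0, 0, 0], [0, -175, 85, 125, 0, 0, 0], [0, -200, 120, 125, 0, 0, 0], [0, -220, 155, 125, 0, 0, 0], [0, -240, 190, 125, 0, 0, 0], [0, -250, 220, 125, 0, 0, 0], [0, -255, 245, 125, 0, 0, 0], [0, -255, 255, 125, 0, 0, 0], [0, -255, 255, 125, 0, 0, 0], [0, -255, 255, 125, 0, 0, 0], [0, -255, 255, 125, 0, 0, 0]]
  ]
}}

```text
time_s: 24.48
position: [0.3715, 0.2536, 0.4121]
tool_rot: [[0.998, 0.001, 0.062], [-0.062, -0.001, 0.998], [0.001, -1.0, -0.001]]
ft_force: [-0.1, 0.9, -0.1]
grip_width: 0.0857
```

```bash
python3 - <<'E'
from geo import *
s=env.observe();print(s["time_s"],s["position"],s["ft_force"].round(1),np.abs(s["qvel"]).max())
for n in("scene","top"): cv2.imwrite(f"pics/w_{n}.png",cam(n)["img"][:,:,::-1])
z=.075+.25*np.sin(np.pi/3)
sc=cam("scene");t=cam("top")
a=cv2.resize(sc["img"][220:370,270:420],(400,400),interpolation=cv2.INTER_CUBIC)
b=cv2.resize(t["img"][180:290,220:330],(400,400),interpolation=cv2.INTER_CUBIC)
o=cv2.imread("pics/a_top.png")[:,:,::-1];c=cv2.resize(o[180:290,220:330],(400,400),interpolation=cv2.INTER_CUBIC)
cv2.imwrite("pics/w_c.png",np.hstack([a,b])[:,:,::-1])
a0=cv2.imread("pics/a_scene.png")[:,:,::-1];d=cv2.absdiff(sc["img"][228:310,270:365],a0[228:310,270:365]).max(2);print("scene lever-region diff pixels>40",(d>40).sum())
dd=(cv2.absdiff(t["img"],o).max(2)>40)
# bar region in top
print("bar region diff top",dd[180:232,254:270].sum(), "of",52*16)
E
```

```text
24.4833 [0.37154747 0.25356531 0.41208996] [-0.1  0.9 -0.1] 0.6107987640372309
scene lever-region diff pixels>40 1527
bar region diff top 111 of 832
```

View pics/w_c.png

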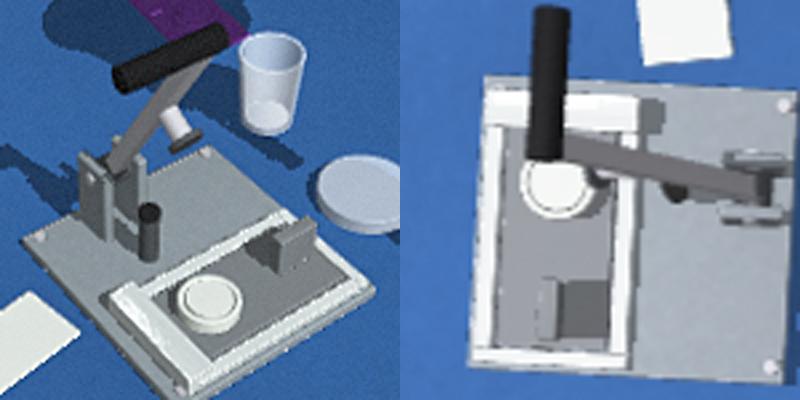

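View pics/w_top.png

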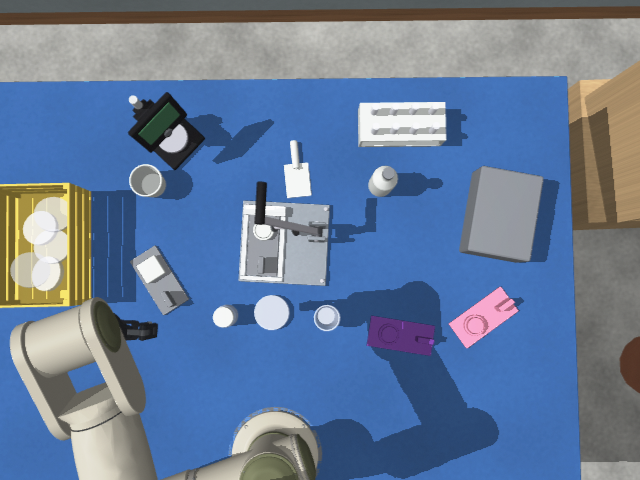

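Lever is back up and everything else in place. Comparing the lever with its initial image, and measuring the cap.

```bash
python3 - <<'E'
from geo import *
for n,(x0,y0,x1,y1) in(("scene",(308,226,360,262)),("top",(254,180,270,228))):
    o=cv2.imread(f"pics/a_{n}.png");c=cam(n)["img"][:,:,::-1]
    f=lambda i:(cv2.cvtColor(np.ascontiguousarray(i),cv2.COLOR_BGR2GRAY)[y0:y1,x0:x1]<50).astype(np.uint8)
    for i in(o,c):
        m=cv2.moments(f(i),True);print(n,m["m00"],round(m["m10"]/m["m00"],2),round(m["m01"]/m["m00"],2))
sc=cam("scene")
o=cv2.imread("pics/m1.png")[:,:,::-1]  # before pressing, crop (270,230)x4
a=o[350:490,230:400]; b=cv2.resize(sc["img"][230:375,270:420],None,fx=4,fy=4,interpolation=cv2.INTER_CUBIC)[350:490,230:400]
cv2.imwrite("pics/x.png",cv2.resize(np.hstack([a,b]),None,fx=2.3,fy=2.3)[:,:,::-1])
E
```

```text
scene 519.0 25.64 15.25
scene 574.0 25.64 14.72
top 379.0 6.59 22.33
top 378.0 6.61 22.28
```

View pics/x.png

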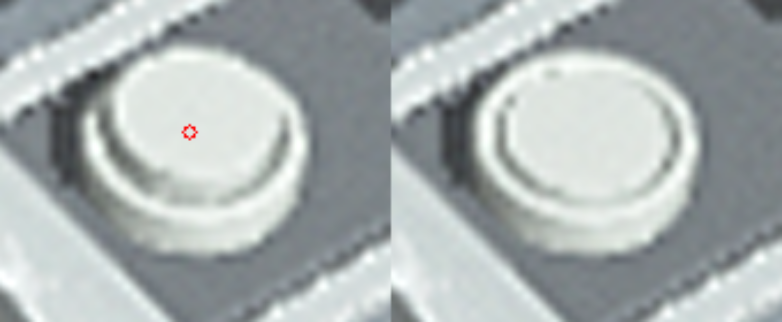

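```bash
python3 -c "
from rig import env
print(env.close_job())"
```

```text
the job is handed in; nothing more can be done
None
```

The carrier with the round capsule is in the press, its cap is pushed in, the lever is back up, and I handed the job in at about 25 s.

**What I did:** I gripped the carrier by its rib, tipped its capsule end about 8° under the lip and lowered it flat into the pocket. I then gripped the lever bar, swung it down to its stop and guided it most of the way back up. From there I opened the jaws, the spring finished the return, and I moved the arm clear.

**Last checks:**
- **Stop:** near the bottom the wrist force rose from about 8 N to 23 N with almost no further motion, and the lever arm was seen level on its post.
- **Cap:** the before and after pictures show it pushed in, from clearly proud to nearly flush.
- **Lever:** in the top view its bar is within 0.1 pixel of where it started. In the scene view it is about half a pixel off, where the background had changed.
- **Other things:** the spare carrier and everything else look undisturbed in the final top picture. The carrier sits flat inside the rims.

**What disagreed:**
- **Jaw height at the stop:** the stop came with the jaws about 10 mm lower than calculated, probably from slip on the bar.
- **Side load on the return:** because of that, the guided return pushed the bar along the lever with about 54 N at the wrist (limit 120 N) before I released it. The load was on the finger pads, and the 40 N limit is for the arm or gripper body, but I could not confirm how that is judged.

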